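Strip the polishing spindle stand

ROBOT

A 7-joint arm with a two-finger parallel gripper is mounted at the origin on the work surface; the furniture and walls round the work are solid. World frame = base frame: x ahead of the robot, y to its left, z up, the work surface at z = 0. Lengths are in m, angles in degrees, forces in N, time in s.
With the tool pointing down it reaches from about 0.425 to 0.8 m from the base axis. Payload 8.3 kg.
Tool frame: the origin (TCP) lies at the very end of the fingers, on their centre line; the grasp point (between the pads) lies 19 mm behind it; z points along the fingers, y is the line along which they close (so a half turn about z gives the same grasp; the last joint's range is limited). The gripper opens to 85 mm and grips with 20 to 120 N. Pads are 22 mm wide; open, the fingers measure 114 mm over their backs; the gripper's body (76 mm by 85 mm) begins 54 mm behind the grasp point. The pads swing forward as they close: fully open they stand 13 mm farther back than shut.
Start: joints at [-68.234, 21.967, 0.94, 78.501, -0.361, 79.538, -2.664], TCP at [0.268, 0.565, 0.231] pointing down, gripper open.
Joint ranges: [-169.22, 169.22], [-14.56, 117.87], [-87.37, 89.26], [10.42, 133.3], [-82.24, 262.24], [0.94, 117.77], [-172.7, 172.7]. Speed limits (degrees/s): [136.94, 136.94, 172.46, 172.46, 180, 180, 180].

INTERFACE

Orientations are given as a 3x3 rotation matrix whose columns are the frame's x, y, z axes.
In Python, from cell import * gives the robot as it stands.
- The arm moves only by the tool step_arm, never from a script. Its argument "motion" is a list of rows, each a list of 7 numbers: the opening, from 0 (shut) to 1 (fully open), then the shift along the tool's x, y, z as a fraction of full scale, then the turn, a rotation vector about the tool's x, y, z as a fraction of full scale. A call has 1 to 20 rows; each row is the pose to reach, as a shift and turn from the pose commanded when the call began, along the tool's axes at that moment; what a row does not reach only later rows make up. Full scale, the value 1, is 250 mm for a shift and pi/2 rad for a turn. A row lasts 1/12 s, in which the tool goes at most 41.7 mm and 7.16 degrees, less where a joint would pass 70% of its speed; a pose out of reach is approached as far as the arm can. A call with a number of a shift or a turn outside -1 to 1 is refused whole. A call with a gripper value outside its range is refused whole. The fingers move at their own pace and stop on an object; "newtons" is the grip in N (left out, the last holds). Time passes only in rows, so rows that repeat a pose let the fingers close. It gives the time, the measured TCP pose, the force, the opening and the grip force at its end, in the units of the state.
- get_obs(): the state, without advancing time (a new reading comes with each control period).
- grab_frame(name): name is "scene" or "top"; returns (picture, depth): 400x640x3 uint8, red, green, blue; 400x640 float32, m along the optical axis (not along the pixel's ray), 0 where there is no reading.
- camera_info(name): a dict with "fx", "fy", "cx", "cy" (pixels), "R" (3x3) and "t" (3): a world point X has camera coordinates R X + t. Camera axes: x right, y down, z forward; pixel columns grow to the right and rows downward; lengths in m; the calibration is good to about 2 mm. A picture is of the moment at which its call begins. camera_info takes no time and is no camera call.
- sign_off(): hands the job in; it is judged then, once.
The state is a dict: "t": time; "joint_positions": joint angles; "qd": joint speeds; "joint_torque": joint torques, N m; "eef_pos": TCP position; "eef_rot": TCP orientation; "wrist_force": force on the tool from outside, world axes, zero at the start; "ft_torque": the same for the moment, N m; "grip_width": finger opening in m; "grasp_force": force on a finger pad.
Only numpy, scipy, OpenCV 4.12 (cv2) and the standard library are available. Lean on these libraries where they do the work, as an engineer would, in place of code of your own. Each camera call takes 0.05 s, during which the arm holds its last target. There are 200 camera calls.

TASK

Strip the spindle stand and put everything away. Use the hooked pick, never your fingers, to pull every clip that is still fitted sideways out of its spindle groove, and collect the clips in the steel parts tray; lay each of the three wheels flat and fully down in the rack nest bored for its own size, and finish with the pick lying in its groove in the rack, leaving the tin, the compound bar and the loupe where they are.

Things in the scene. Friction and masses are not known exactly. Their poses are not given: they have to be found in the camera images.
- spindle_1 (a point): axis of upright spindle 1 of the fixed grey stand, at the top face of the wheel on it (60 mm above the bench). Spindles 95 mm apart along the stand's y (1 at +y, 3 at -y); base 90 x 290 x 16 mm. Each is 19 mm thick, with a groove (12 mm neck, 8 mm high) just above the wheel and a 19 mm head whose top is 14 mm above this point
- spindle_2 (a point): axis of upright spindle 2 of the fixed grey stand, at the top face of the wheel on it (60 mm above the bench). Spindles 95 mm apart along the stand's y (1 at +y, 3 at -y); base 90 x 290 x 16 mm. Each is 19 mm thick, with a groove (12 mm neck, 8 mm high) just above the wheel and a 19 mm head whose top is 14 mm above this point
- spindle_3 (a point): axis of upright spindle 3 of the fixed grey stand, at the top face of the wheel on it (60 mm above the bench). Spindles 95 mm apart along the stand's y (1 at +y, 3 at -y); base 90 x 290 x 16 mm. Each is 19 mm thick, with a groove (12 mm neck, 8 mm high) just above the wheel and a 19 mm head whose top is 14 mm above this point
- wheel_small_c (a point): centre (half-way up) of the small polishing wheel: a disc 56 mm in diameter, 30 mm thick, with a 23 mm bore along z; about 0.12 kg. It starts flat on one of the spindles (which one varies), underside 30 mm above the bench, and lifts straight off once no clip is over it. Grip it across the rim; in its nest its upper 20 mm stand clear
- wheel_middle_c (a point): centre (half-way up) of the middle polishing wheel: a disc 63 mm in diameter, 30 mm thick, with a 23 mm bore along z; about 0.12 kg. It starts flat on one of the spindles (which one varies), underside 30 mm above the bench, and lifts straight off once no clip is over it. Grip it across the rim; in its nest its upper 20 mm stand clear
- wheel_large_c (a point): centre (half-way up) of the large polishing wheel: a disc 70 mm in diameter, 30 mm thick, with a 23 mm bore along z; about 0.12 kg. It starts flat on one of the spindles (which one varies), underside 30 mm above the bench, and lifts straight off once no clip is over it. Grip it across the rim; in its nest its upper 20 mm stand clear
- nest_small_floor (a point): centre of the floor of the nest for the small wheel: a round recess 61 mm across and 10 mm deep in an 88 x 86 mm wooden block of the rack; the floor is 12 mm above the bench. The order of the three blocks along the rack varies; the rack is fixed to the bench, its x across and its y along the row
- nest_middle_floor (a point): centre of the floor of the nest for the middle wheel: a round recess 68 mm across and 10 mm deep in an 88 x 86 mm wooden block of the rack; the floor is 12 mm above the bench. The order of the three blocks along the rack varies; the rack is fixed to the bench, its x across and its y along the row
- nest_large_floor (a point): centre of the floor of the nest for the large wheel: a round recess 75 mm across and 10 mm deep in an 88 x 86 mm wooden block of the rack; the floor is 12 mm above the bench. The order of the three blocks along the rack varies; the rack is fixed to the bench, its x across and its y along the row
- clip_1_bore (a point): sprung steel clip of spindle 1 (absent on some): centre of its jaws, half-way up its 5 mm; 0.05 kg. Flat wire form 32 mm wide, from 33 mm on its -x side (eye, lip) to 12 mm on its +x side (two sprung jaws open to +x), in the groove on top of the wheel. Pulled in its own -x with 8 to 15 N it snaps out; 16 mm out it is free and lies on the wheel, far beyond 25 mm it drops off
- clip_1_eye (a point): centre of the eye of clip 1: a hole 15 mm along the clip's x, 22 mm along its y, right through. Beyond it on the -x side stands an upright lip, 4 mm thick, 22 mm wide along y, its top 17 mm above the clip's underside, its middle 11 mm from this point: once out, the clip can be gripped by the two ends of that lip
- clip_2_bore (a point): sprung steel clip of spindle 2 (absent on some): centre of its jaws, half-way up its 5 mm; 0.05 kg. Flat wire form 32 mm wide, from 33 mm on its -x side (eye, lip) to 12 mm on its +x side (two sprung jaws open to +x), in the groove on top of the wheel. Pulled in its own -x with 8 to 15 N it snaps out; 16 mm out it is free and lies on the wheel, far beyond 25 mm it drops off
- clip_2_eye (a point): centre of the eye of clip 2: a hole 15 mm along the clip's x, 22 mm along its y, right through. Beyond it on the -x side stands an upright lip, 4 mm thick, 22 mm wide along y, its top 17 mm above the clip's underside, its middle 11 mm from this point: once out, the clip can be gripped by the two ends of that lip
- clip_3_bore (a point): sprung steel clip of spindle 3 (absent on some): centre of its jaws, half-way up its 5 mm; 0.05 kg. Flat wire form 32 mm wide, from 33 mm on its -x side (eye, lip) to 12 mm on its +x side (two sprung jaws open to +x), in the groove on top of the wheel. Pulled in its own -x with 8 to 15 N it snaps out; 16 mm out it is free and lies on the wheel, far beyond 25 mm it drops off
- clip_3_eye (a point): centre of the eye of clip 3: a hole 15 mm along the clip's x, 22 mm along its y, right through. Beyond it on the -x side stands an upright lip, 4 mm thick, 22 mm wide along y, its top 17 mm above the clip's underside, its middle 11 mm from this point: once out, the clip can be gripped by the two ends of that lip
- pick_handle (a point): centre of the wooden handle of the hooked pick: 100 mm long along the pick's x, 22 mm wide (y), 30 mm high (z); 0.11 kg. A 5.4 mm steel rod runs on from its +x end, 10 mm above mid-height, and is bent straight down at its end: the hook hangs 22 mm below the rod's underside. It starts lying level on the bench, hook down
- pick_tip (a point): lower end of the pick's hook (5.4 mm thick), level with the underside of the handle and 138 mm from the handle's centre along the pick's +x
- groove (a point): where the handle's centre belongs when the pick is put away in the groove along the front of the rack. Handle pocket 34 mm wide, 114 mm long, floor 8 mm and wall tops 22 mm above the bench, so fingers stay above the walls; from it a slot 16 mm wide, 110 mm long for rod and hook runs on towards this point's +y: the pick lies hook down with its own +x along this point's +y
- dish_in (a point): centre of the inner floor of the loose steel parts tray, an open tray 100 mm (its x) by 130 mm (its y), 20 mm high, walls 3 mm, that stands on the bench
- tin: round tin of paste, 69 mm across, 28 mm high, origin under its centre; a bystander, to be left alone
- bar: white bar of polishing compound, 95 x 35 x 27 mm, origin under its centre; a bystander, to be left alone
- loupe: black eye loupe, 32 mm, origin under its centre; a bystander, to be left alone
Things that resemble listed ones, but are neither listed nor needed, are in the scene too. Leave any black look-alike of the part that bears wheel_small_c alone. What is shaped like the part that bears wheel_large_c but green is not meant.

How it is judged:
By the outcome, as a careful person would: the job done as asked, in the order asked, and still so for the second after the job is handed in, with the robot touching nothing.
Of clip_1, clip_2, clip_3 only 2 to 3 are there at a start; the rules pass over those that are not, and their reading is None.
At some moment in a run one of dish, pick may be knocked a few centimetres aside while the robot is not near it.
Once in a run the grip may slacken for a moment while it holds something.
It also fails if it takes over 210 s, if anything falls off the work surface, if the arm or the gripper's body presses on something with over 40 N, if the wrist force passes 120 N, or if a joint passes its speed limit or range.

## Working session

There is one attempt and no reset: what is moved stays moved. The work goes in short steps, Python scripts to look and compute and a tool call to move; the robot and the scene stay as the last step left them, time stands still between calls to the robot, and variables do not carry over. Pictures are saved under pics/ and viewed, at most 14 in all, crops included, and the job is handed in when it is done.

Besides the shell and the picture viewer there is one more tool, called after "Emit:" by a JSON object that holds its "op" and its "data", one argument or row to a line. step_arm: Moves the arm, as the interface text tells. Shift numbers are shares of 250 mm and turn numbers shares of pi/2 rad, none past 1 either way. Its arguments: {"type":"object","properties":{"motion":{"type":"array","items":{"type":"array","items":{"type":"number","minimum":-1,"maximum":1}}},"newtons":{"type":"number"}},"required":["motion"]}

```bash
mkdir -p pics; ls
cat > h.py <<'E'
from cell import *
import numpy as np, cv2
def world(name,d):
    c=camera_info(name);R=np.array(c["R"]);t=np.array(c["t"])
    v,u=np.mgrid[0:d.shape[0],0:d.shape[1]]
    P=np.stack([(u-c["cx"])/c["fx"]*d,(v-c["cy"])/c["fy"]*d,d],-1)
    return (P-t)@R
def ray(name,u,v,z):
    c=camera_info(name);R=np.array(c["R"]);t=np.array(c["t"])
    o=-R.T@t; w=R.T@np.array([(u-c["cx"])/c["fx"],(v-c["cy"])/c["fy"],1]); return o+w*(z-o[2])/w[2]
def pix(name,X):
    c=camera_info(name);p=np.array(c["R"])@np.array(X)+np.array(c["t"]);return c["fx"]*p[0]/p[2]+c["cx"],c["fy"]*p[1]/p[2]+c["cy"]
def save(img,fn): cv2.imwrite("pics/"+fn,cv2.cvtColor(img,cv2.COLOR_RGB2BGR))
E
python3 - <<'E'
from h import *
o=get_obs();print({k:np.round(v,3).tolist() for k,v in o.items()})
for n in("top","scene"):
    i,d=grab_frame(n);np.savez("pics/%s0.npz"%n,i=i,d=d);save(i,n+"0.png")
    c=camera_info(n);print(n,{k:np.round(v,3).tolist() for k,v in c.items()})
E
```

```text
pics
{'t': 0.0, 'joint_positions': [-68.233, 22.016, 0.939, 78.563, -0.36, 79.538, -2.665], 'qd': [0.066, -0.102, -0.001, -0.047, 0.07, 0.005, 0.006], 'joint_torque': [0.001, -62.761, 0.845, -37.181, 0.017, 0.015, -0.0], 'eef_pos': [0.268, 0.564, 0.23], 'eef_rot': [[-0.904, 0.428, -0.001], [0.428, 0.904, -0.002], [-0.0, -0.002, -1.0]], 'wrist_force': [0.508, -0.416, -0.453], 'ft_torque': [0.071, -0.009, -0.026], 'grasp_force': 0.0, 'grip_width': 0.085}
top {'fx': 520.492, 'fy': 520.492, 'cx': 323.922, 'cy': 202.934, 'R': [[-0.008, -1.0, -0.003], [-0.995, 0.009, -0.098], [0.098, 0.003, -0.995]], 't': [-0.046, 0.569, 1.64]}
scene {'fx': 489.579, 'fy': 489.579, 'cx': 310.085, 'cy': 205.184, 'R': [[0.637, -0.771, 0.016], [-0.588, -0.498, -0.637], [0.499, 0.397, -0.77]], 't': [-0.398, 0.347, 1.041]}
```

View pics/top0.png

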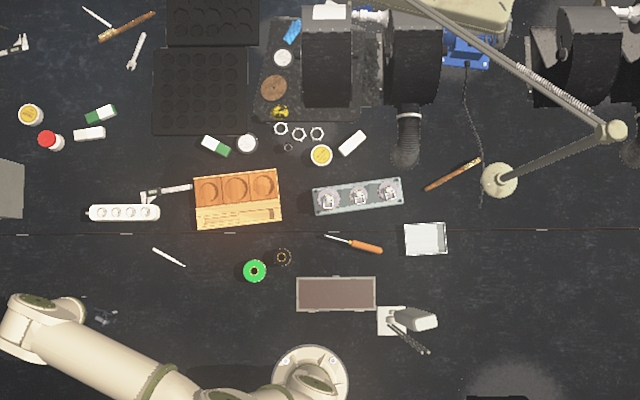

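View pics/scene0.png

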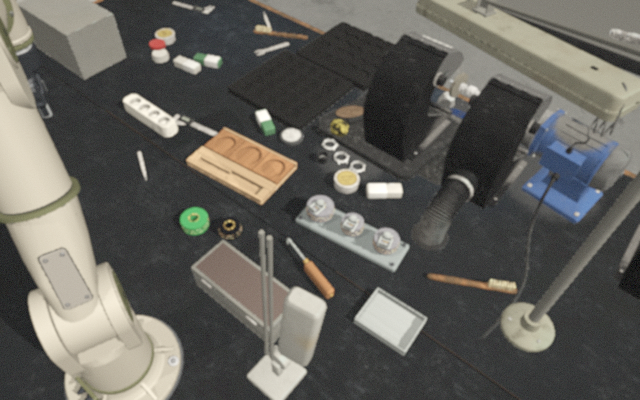

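The top view shows the rack at (238,200), the stand at (357,196), the pick (orange handle) at (355,243) and the tray at (426,239). Look-alikes: the green wheel (254,271) and the black wheel (283,257) are not wanted. The brushes (453,174) and (125,27) and the scribers (168,257) aren't the pick, because they have no hook or orange handle. The caddy (335,293) isn't the tray, which is the light steel one at (426,239).

Run:
```python
from h import *
a=np.load("pics/top0.npz");b=np.load("pics/scene0.npz")
A=cv2.resize(a["i"][160:262,185:455],None,fx=2.96,fy=2.96,interpolation=cv2.INTER_CUBIC)
B=cv2.resize(b["i"][180:300,280:440],None,fx=2.4,fy=2.4,interpolation=cv2.INTER_CUBIC)
C=cv2.resize(a["i"][175:220,310:410],None,fx=4,fy=4,interpolation=cv2.INTER_CUBIC)
im=np.zeros((600,800,3),np.uint8);im[:A.shape[0],:A.shape[1]]=A[:,:800];im[305:305+B.shape[0],:384]=B[:295];im[305:485,390:790]=C
save(im,"crop0.png")
# stand heights
P=world("top",a["d"])
for n,(u0,u1,v0,v1) in dict(stand=(308,408,172,220),rack=(190,285,165,232),tray=(400,450,218,260),pick=(322,386,230,256)).items():
    q=P[v0:v1,u0:u1].reshape(-1,3);print(n,np.round(np.percentile(q[:,2],[2,25,50,75,98]),3))
hsv=cv2.cvtColor(a["i"],cv2.COLOR_RGB2HSV)
m=(hsv[...,0]<20)&(hsv[...,1]>130)&(hsv[...,2]>90);m[:228]=0;m[258:]=0;m[:,:320]=0;m[:,390:]=0
ys,xs=np.nonzero(m);print(len(xs),xs.min(),xs.max(),cv2.minAreaRect(np.c_[xs,ys].astype(np.float32)));print(np.round(P[m].mean(0),3),np.round(np.percentile(P[m][:,2],[5,50,95]),3))
```

```text
stand [-0.006  0.001  0.011  0.022  0.074]
rack [-0.005  0.004  0.015  0.022  0.03 ]
tray [-0.006  0.     0.003  0.007  0.023]
pick [-0.009 -0.001  0.002  0.006  0.035]
208 349 382 ((365.34417724609375, 246.05636596679688), (34.74374008178711, 6.548155307769775), 15.642248153686523)
[ 0.429 -0.182  0.038] [0.023 0.03  0.037]
```

View pics/crop0.png

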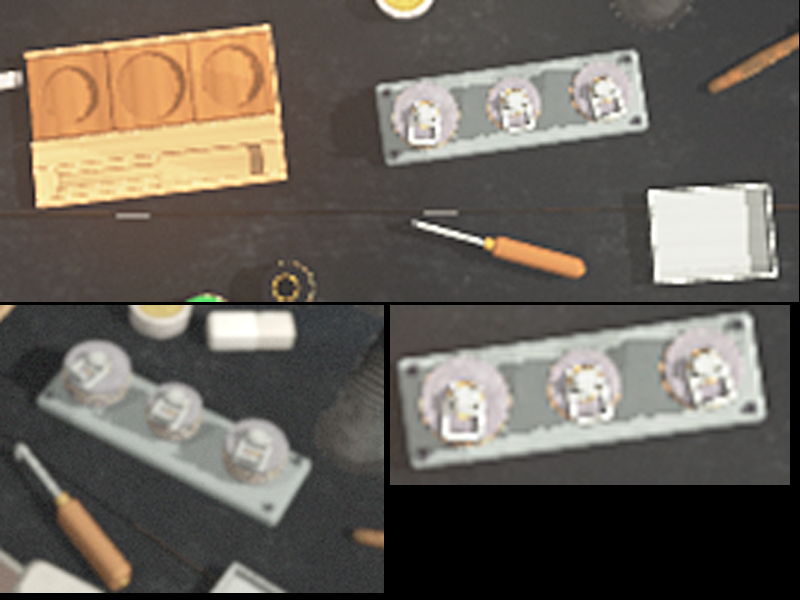

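All three spindles carry clips, with their eyes towards the robot (-x). The pick has an orange handle at (365,246), and its hook tip is near (325,235). By eye, the wheels from left to right are large, small, middle, and the nests small, large, middle. I'll measure both to confirm.

```bash
cat >> h.py <<'E'
def wpts(name,xy,z): return np.array([ray(name,u,v,z) for u,v in xy])[:,:2]
def big(m,k=1):
    cs,_=cv2.findContours(m.astype(np.uint8),cv2.RETR_EXTERNAL,cv2.CHAIN_APPROX_NONE)
    return sorted(cs,key=cv2.contourArea)[-k:][::-1]
def rect(p):
    (c,s,a)=cv2.minAreaRect((p*1000).astype(np.float32)); return np.round(c,1),np.round(s,1),round(a,1)
E
python3 - <<'E'
from h import *
for n,rs in dict(top=(305,410,170,222),scene=(290,415,185,275)).items():
    f=np.load("pics/%s0.npz"%n);i=f["i"].astype(int);u0,u1,v0,v1=rs
    roi=np.zeros(i.shape[:2],bool);roi[v0:v1,u0:u1]=1
    g=i.mean(-1); m=(g>95)&roi
    c=big(m)[0][:,0];print(n,"stand",rect(wpts(n,c,.016)))
    w=((i[...,0]-i[...,1]>4)&(i[...,2]-i[...,1]>-2)&roi&(g>110)).astype(np.uint8)
    w=cv2.morphologyEx(w,cv2.MORPH_CLOSE,np.ones((7,7)))
    for c in big(w,3):
        p=wpts(n,c[:,0],.06);(x,y),r=cv2.minEnclosingCircle((p*1000).astype(np.float32));print(" wheel",round(x,1),round(y,1),"r",round(r,1),"area r",round(np.sqrt(cv2.contourArea((p*1000).astype(np.float32))/np.pi),1),cv2.boundingRect(c))
    # samples
    print(" white", [ (lambda q: (rect(wpts(n,q[:,0],.065)),cv2.contourArea(q)))(c) for c in big((g>205)&roi,3)])
f=np.load("pics/top0.npz");i=f["i"].astype(int);g=i.mean(-1)
roi=np.zeros(g.shape,bool);roi[163:234,188:288]=1
m=roi&(i[...,0]-i[...,2]>35)&(i[...,0]>100);c=big(m)[0][:,0];print("rack",rect(wpts("top",c,.022)))
roi=np.zeros(g.shape,bool);roi[216:262,398:452]=1
c=big(roi&(g>120))[0][:,0];print("tray",rect(wpts("top",c,.02)))
hsv=cv2.cvtColor(f["i"],cv2.COLOR_RGB2HSV)
roi=np.zeros(g.shape,bool);roi[228:258,320:390]=1
o=(hsv[...,0]<20)&(hsv[...,1]>130)&(hsv[...,2]>90)&roi
p=wpts("top",big(o)[0][:,0],.025);print("handle",rect(p))
wm=roi&(g>95)&~o; q=big(wm)[0][:,0];print("rod px",q.min(0),q.max(0),rect(wpts("top",q,.025)))
c=camera_info("top");print("cam",-np.array(c["R"]).T@c["t"]);c=camera_info("scene");print("cam",-np.array(c["R"]).T@c["t"])
i=f["i"]
A=cv2.resize(i[164:234,188:288],None,fx=8,fy=8,interpolation=cv2.INTER_CUBIC);save(A[:560,:800],"rack0.png")
C=cv2.resize(i[172:222,308:408],None,fx=8,fy=8,interpolation=cv2.INTER_CUBIC);save(C,"stand0.png")
E
```

```text
top stand (array([ 591.6, -159. ]), array([ 92.2, 291. ]), 7.5)
 wheel 585.8 -58.0 r 40.9 area r 31.0 (315, 188, 24, 19)
 wheel 604.5 -252.5 r 30.0 area r 27.9 (379, 181, 19, 18)
 wheel 593.6 -159.4 r 27.1 area r 24.0 (350, 187, 18, 16)
 white [((array([ 588.5, -178.3]), array([ 78.5, 229.6]), 7.3), 364.0), ((array([580.6, -71.6]), array([63.9, 52.3]), 4.3), 107.5), ((array([ 617.6, -120.3]), array([ 9.4, 32.8]), 6.7), 17.0)]
scene stand (array([ 603.3, -158.4]), array([121.9, 300.6]), 6.9)
 wheel 600.9 -77.9 r 18.3 area r 9.0 (325, 198, 10, 11)
 wheel 619.1 -269.1 r 19.7 area r 6.7 (392, 231, 8, 14)
 wheel 601.0 -41.4 r 13.6 area r 5.6 (312, 195, 11, 5)
 white [((array([ 727.8, -167.7]), array([38.5, 88.4]), 40.4), 299.5), ((array([680.4, -87.7]), array([ 7.1, 34.7]), 40.4), 17.0), ((array([ 616.2, -255.2]), array([12.1, 14. ]), 40.2), 14.5)]
rack (array([585., 230.]), array([173.7, 274.5]), 6.1)
tray (array([ 452.5, -373.6]), array([102.7, 133.3]), 2.9)
handle (array([ 429.7, -181. ]), array([110.2,  20.8]), 73.9)
rod px [324 234] [351 243] (array([454.6, -92.3]), array([89.7,  8.6]), 73.2)
cam [ 0.40557101 -0.05477287  1.68709672]
cam [-0.06261991 -0.54659537  1.0294142 ]
```

View pics/rack0.png

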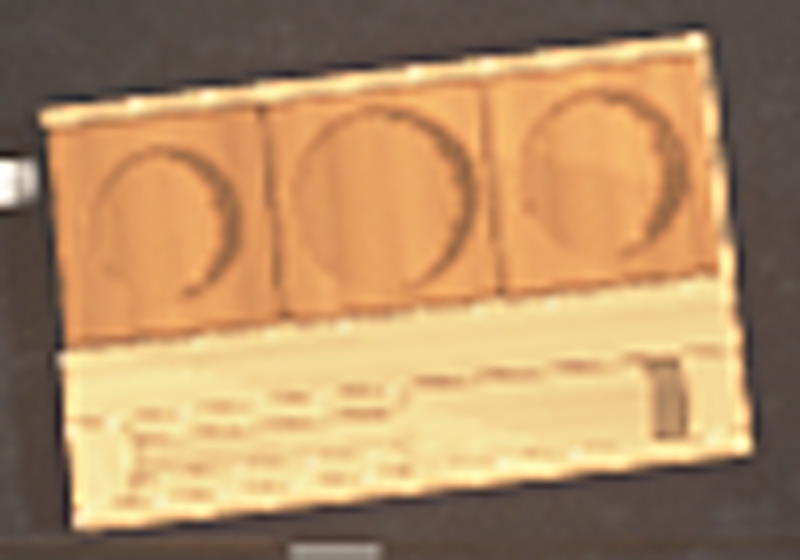

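View pics/stand0.png

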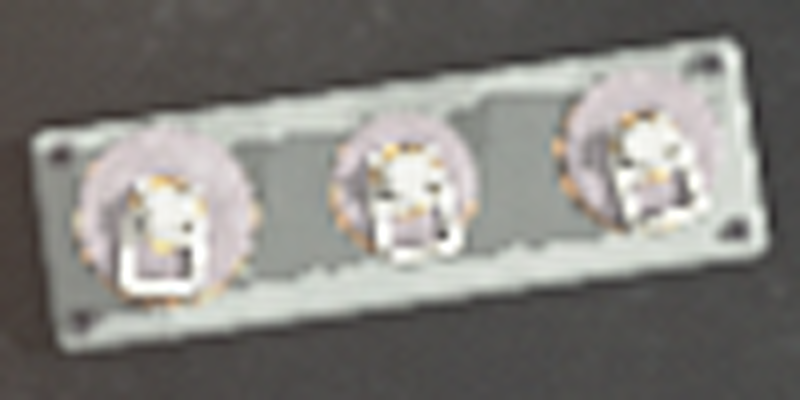

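The large wheel is on spindle 1 at (172,215) in the stand crop, the small on spindle 2 and the middle on spindle 3. Each clip's eye faces down in the image. In the rack crop the nests are small (166,223), large (384,198) and middle (606,174). The handle pocket is at the right of the front strip and the slot runs left (+y). The wanted wheels are the pinkish ones on the stand, and the pick is the orange-handled tool.

```bash
cat >> h.py <<'E'
from scipy.spatial.transform import Rotation as Ro
def plan(*wp):
    o=get_obs();R=np.array(o["eef_rot"]);p=np.array(o["eef_pos"])
    print("t",round(o["t"],2),"at",np.round(p*1000,1),"yaw",round(np.degrees(np.arctan2(R[1,0],R[0,0])),1),"w",round(o["grip_width"],4),"gf",round(o["grasp_force"],1),"F",np.round(o["wrist_force"],1),"q",np.round(o["joint_positions"],0))
    for x,y,z,yaw in wp:
        T=Ro.from_euler("z",yaw,degrees=True).as_matrix()@np.diag([1,-1,-1.])
        s=R.T@(np.array([x,y,z])/1000-p)/.25; r=Ro.from_matrix(R.T@T).as_rotvec()/(np.pi/2)
        print((x,y,z,yaw),np.round(np.r_[s,r],3).tolist())
E
python3 - <<'E'
from h import *
f=np.load("pics/top0.npz")
print(ray("top",324,234,.027),ray("top",382,251,.015))
for n,u,v in(("S",208.75,191.9),("L",236,188.75),("M",263.75,185.75)):print(n,ray("top",u,v,.022))
plan((420,350,230,130),(440,130,200,100),(436,-160,120,74))
E
```

```text
[ 0.46903913 -0.04981408  0.027     ] [ 0.41363765 -0.23479359  0.015     ]
S [0.60791782 0.32059234 0.022     ]
L [0.61738506 0.23278354 0.022     ]
M [0.62635819 0.14328685 0.022     ]
t 0.1 at [267.6 564.3 230.4] yaw 154.6 w 0.0853 gf 0.0 F [-0.1 -0.2 -1.1] q [-68.  22.   1.  79.  -0.  80.  -3.]
(420, 350, 230, 130) [-0.918, -0.513, 0.002, -0.001, 0.0, 0.274]
(440, 130, 200, 100) [-1.367, -1.274, 0.124, -0.001, 0.001, 0.607]
(436, -160, 120, 74) [-1.85, -2.328, 0.446, -0.001, 0.001, 0.896]
```

Emit:
{"op": "step_arm", "data": {
  "motion": [
    [1, -0.92, -0.51, 0, 0, 0, 0.27],
    [1, -0.92, -0.51, 0, 0, 0, 0.27],
    [1, -0.92, -0.51, 0, 0, 0, 0.27],
    [1, -0.92, -0.51, 0, 0, 0, 0.27],
    [1, -0.92, -0.51, 0, 0, 0, 0.27],
    [1, -0.92, -0.51, 0, 0, 0, 0.27],
    [1, -0.92, -0.51, 0, 0, 0, 0.27],
    [1, -0.92, -0.51, 0, 0, 0, 0.27]
  ]
}}

```text
t: 0.77
eef_pos: [0.4244, 0.3459, 0.2313]
eef_rot: [[-0.641, 0.768, 0.001], [0.768, 0.641, -0.002], [-0.002, -0.0, -1.0]]
wrist_force: [0.1, -0.0, -0.4]
grip_width: 0.0855
grasp_force: 0.0
```

```bash
python3 -c "
from h import *
plan((450,110,200,104),(436,-160,120,74))"
```

```text
t 0.77 at [424.4 345.9 231.3] yaw 129.8 w 0.0855 gf 0.0 F [ 0.1 -0.  -0.4] q [-53.  12.  12.  91.  -3.  77.  -1.]
(450, 110, 200, 104) [-0.79, -0.526, 0.127, 0.0, 0.001, 0.287]
(436, -160, 120, 74) [-1.583, -1.26, 0.449, 0.0, 0.001, 0.62]
```

Emit:
{"op": "step_arm", "data": {
  "motion": [
    [1, -0.79, -0.53, 0.12, 0, 0, 0.29],
    [1, -0.79, -0.53, 0.12, 0, 0, 0.29],
    [1, -0.79, -0.53, 0.12, 0, 0, 0.29],
    [1, -0.79, -0.53, 0.12, 0, 0, 0.29],
    [1, -0.79, -0.53, 0.12, 0, 0, 0.29],
    [1, -0.79, -0.53, 0.12, 0, 0, 0.29],
    [1, -0.79, -0.53, 0.12, 0, 0, 0.29]
  ]
}}

```text
t: 1.35
eef_pos: [0.4479, 0.1082, 0.2007]
eef_rot: [[-0.238, 0.971, -0.001], [0.971, 0.238, -0.002], [-0.001, -0.001, -1.0]]
wrist_force: [0.2, 0.0, 0.4]
grip_width: 0.0855
grasp_force: 0.0
```

```bash
python3 -c "
from h import *
plan((450,-110,130,80),(436,-161,80,73.5),(436,-161,7,73.5))"
```

```text
t 1.35 at [447.9 108.2 200.7] yaw 103.8 w 0.0855 gf 0.0 F [0.2 0.  0.4] q [-41.   2.  24. 107.  -1.  71.  -3.]
(450, -110, 130, 80) [-0.849, -0.199, 0.284, -0.001, 0.001, 0.264]
(436, -161, 80, 73.5) [-1.034, -0.302, 0.485, -0.001, 0.001, 0.336]
(436, -161, 7, 73.5) [-1.033, -0.301, 0.777, -0.001, 0.001, 0.336]
```

Emit:
{"op": "step_arm", "data": {
  "motion": [
    [1, -0.85, -0.2, 0.28, 0, 0, 0.26],
    [1, -0.85, -0.2, 0.28, 0, 0, 0.26],
    [1, -0.85, -0.2, 0.28, 0, 0, 0.26],
    [1, -0.85, -0.2, 0.28, 0, 0, 0.26],
    [1, -0.85, -0.2, 0.28, 0, 0, 0.26],
    [1, -1, -0.3, 0.48, 0, 0, 0.336],
    [1, -1, -0.3, 0.48, 0, 0, 0.336],
    [1, -1, -0.3, 0.48, 0, 0, 0.336],
    [1, -1, -0.3, 0.48, 0, 0, 0.336],
    [1, -1, -0.3, 0.48, 0, 0, 0.336],
    [1, -1, -0.3, 0.6, 0, 0, 0.336],
    [1, -1, -0.3, 0.7, 0, 0, 0.336],
    [1, -1, -0.3, 0.77, 0, 0, 0.336],
    [1, -1, -0.3, 0.77, 0, 0, 0.336],
    [0, -1, -0.3, 0.77, 0, 0, 0.336],
    [0, -1, -0.3, 0.77, 0, 0, 0.336],
    [0, -1, -0.3, 0.77, 0, 0, 0.336],
    [0, -1, -0.3, 0.77, 0, 0, 0.336],
    [0, -1, -0.3, 0.77, 0, 0, 0.336],
    [0, -1, -0.3, 0.77, 0, 0, 0.336]
  ],
  "newtons": 80
}}

```text
t: 3.02
eef_pos: [0.4375, -0.1461, 0.01]
eef_rot: [[0.276, 0.961, 0.002], [0.961, -0.276, 0.0], [0.001, 0.002, -1.0]]
wrist_force: [-0.2, 1.0, 8.0]
grip_width: 0.0202
grasp_force: 78.3
```

Run:
```python
from h import *
plan((440,-160,110,73.5))
i,d=grab_frame("top");np.savez("pics/t1.npz",i=i,d=d)
i,d=grab_frame("scene");np.savez("pics/s1.npz",i=i,d=d)
```

```text
t 3.02 at [ 437.5 -146.1   10. ] yaw 74.0 w 0.0202 gf 78.3 F [-0.2  1.   8. ] q [-17.  19.  37. 119. -16.  47.  13.]
(440, -160, 110, 73.5) [-0.05, 0.026, -0.4, 0.001, -0.001, 0.006]
```

Run:
```python
from h import *
for k,e in {1:(163,262),2:(411,234),3:(656,190)}.items():
    u,v=e[0]/8+308-.44,e[1]/8+172-.44
    E=ray("top",u,v,.062)*1000
    a=np.radians(7.4);S=np.array([591.6,-159])+(2-k)*95*np.array([-np.sin(a),np.cos(a)])
    d=S-E[:2];print(k,"eye",np.round(E[:2],1),"spindle",np.round(S,1),"dist",np.round(np.hypot(*d),1),"yaw",np.round(np.degrees(np.arctan2(d[1],d[0])),1))
    u,v=pix("top",[*S/1000,.074]);print("  head px in stand0.png",round((u-308+.44)*8),round((v-172+.44)*8))
```

```text
1 eye [560.6 -63. ] spindle [579.4 -64.8] dist 18.8 yaw -5.4
  head px in stand0.png 167 211
2 eye [ 570.8 -160.4] spindle [ 591.6 -159. ] dist 20.8 yaw 3.8
  head px in stand0.png 409 178
3 eye [ 587.3 -256.8] spindle [ 603.8 -253.2] dist 16.9 yaw 12.3
  head px in stand0.png 650 145
```

Emit:
{"op": "step_arm", "data": {
  "motion": [
    [0, 0, 0, -0.1, 0, 0, 0],
    [0, 0, 0, -0.2, 0, 0, 0],
    [0, 0, 0, -0.3, 0, 0, 0],
    [0, 0, 0, -0.4, 0, 0, 0],
    [0, 0, 0, -0.4, 0, 0, 0.05],
    [0, 0, 0, -0.4, 0, 0, 0.1],
    [0, 0, 0, -0.4, 0, 0, 0.15],
    [0, 0, 0, -0.4, 0, 0, 0.2],
    [0, 0, 0, -0.4, 0, 0, 0.25],
    [0, 0, 0, -0.4, 0, 0, 0.3],
    [0, 0, 0, -0.4, 0, 0, 0.35],
    [0, 0, 0, -0.4, 0, 0, 0.4],
    [0, 0, 0, -0.4, 0, 0, 0.45],
    [0, 0, 0, -0.4, 0, 0, 0.5],
    [0, 0, 0, -0.4, 0, 0, 0.5]
  ]
}}

```text
t: 4.37
eef_pos: [0.4364, -0.1461, 0.1089]
eef_rot: [[0.877, 0.481, -0.0], [0.481, -0.877, 0.0], [0.0, -0.0, -1.0]]
wrist_force: [0.2, 1.1, -1.3]
grip_width: 0.0202
grasp_force: 82.8
```

Run:
```python
from h import *
plan()
o=get_obs();R=np.array(o["eef_rot"]);p=np.array(o["eef_pos"])
out=[]
tip=p+R@[.0986,0,.010]
for n in("top","scene"):
    i,d=grab_frame(n);u,v=pix(n,tip);print(n,"tip pred",round(u,1),round(v,1));np.savez("pics/%s2.npz"%n,i=i,d=d)
    u=int(u);v=int(v);c=i[v-30:v+30,u-40:u+40];out.append(cv2.resize(c,(480,360),interpolation=cv2.INTER_CUBIC)); print(u-40,v-30)
save(cv2.resize(np.hstack(out),(800,300)),"tip.png")
```

```text
t 4.37 at [ 436.4 -146.1  108.9] yaw 28.8 w 0.0202 gf 82.8 F [ 0.2  1.1 -1.3] q [-27.   9.  46. 114.  -8.  59. -39.]
top tip pred 339.7 215.4
299 185
scene tip pred 315.5 215.8
275 185
```

View pics/tip.png

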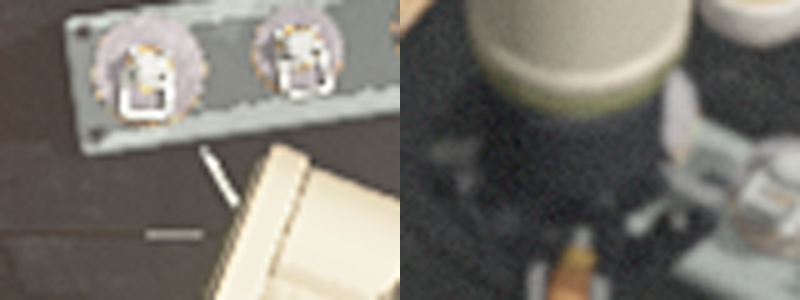

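Run:
```python
from h import *
o=get_obs();R=np.array(o["eef_rot"]);p=np.array(o["eef_pos"])
a=ray("top",339.6-.4,214.6-.4,.124);print("rod end seen in tool frame mm",np.round(R.T@(a-p)*1000,1),"expected x 101.3")
D=98.6
for k,(E,y) in {1:((560,-63),-4),2:((571.3,-160.2),3),3:((585.5,-257),11)}.items():
    c,s=np.cos(np.radians(y)),np.sin(np.radians(y));print(k,np.round([E[0]-D*c,E[1]-D*s],1))
plan((461.5,-56.1,109,-4),(461.5,-56.1,72,-4))
```

```text
rod end seen in tool frame mm [101.1  -0.5 -15.1] expected x 101.3
1 [461.6 -56.1]
2 [ 472.8 -165.4]
3 [ 488.7 -275.8]
t 4.47 at [ 436.4 -146.1  108.9] yaw 29.1 w 0.0202 gf 82.8 F [ 0.5  0.5 -2.3] q [-27.   9.  46. 114.  -8.  59. -39.]
(461.5, -56.1, 109, -4) [0.263, -0.265, -0.0, -0.0, -0.0, 0.368]
(461.5, -56.1, 72, -4) [0.263, -0.265, 0.148, -0.0, -0.0, 0.368]
```

Emit:
{"op": "step_arm", "data": {
  "motion": [
    [0, 0.13, -0.13, 0, 0, 0, 0.07],
    [0, 0.263, -0.265, 0, 0, 0, 0.14],
    [0, 0.263, -0.265, 0, 0, 0, 0.21],
    [0, 0.263, -0.265, 0, 0, 0, 0.28],
    [0, 0.263, -0.265, 0, 0, 0, 0.34],
    [0, 0.263, -0.265, 0, 0, 0, 0.368],
    [0, 0.263, -0.265, 0, 0, 0, 0.368],
    [0, 0.263, -0.265, 0, 0, 0, 0.368],
    [0, 0.263, -0.265, 0, 0, 0, 0.368]
  ],
  "newtons": 100
}}

```text
t: 5.22
eef_pos: [0.4619, -0.0564, 0.1088]
eef_rot: [[0.998, -0.069, -0.0], [-0.069, -0.998, 0.0], [-0.0, -0.0, -1.0]]
wrist_force: [0.1, 0.6, -1.6]
grip_width: 0.02
grasp_force: 102.7
```

Run:
```python
from h import *
plan((461.5,-56.1,109,-4),(461.5,-56.1,72,-4))
o=get_obs();R=np.array(o["eef_rot"]);p=np.array(o["eef_pos"])
i,d=grab_frame("top");np.savez("pics/t3.npz",i=i,d=d);save(cv2.resize(i[172:232,300:400],None,fx=8,fy=8,interpolation=cv2.INTER_CUBIC),"over1.png")
u,v=pix("top",p+R@[.0986,0,-.015]);print("rod end in crop",(u-300+.44)*8,(v-172+.44)*8)
```

```text
t 5.22 at [461.9 -56.4 108.8] yaw -4.0 w 0.02 gf 102.7 F [ 0.1  0.6 -1.6] q [-38.  10.  46. 114.  -8.  60. -83.]
(461.5, -56.1, 109, -4) [-0.002, -0.001, -0.001, -0.0, 0.0, 0.0]
(461.5, -56.1, 72, -4) [-0.002, -0.001, 0.147, -0.0, 0.0, 0.0]
rod end in crop 228.1822212829816 247.3921737927067
```

View pics/over1.png

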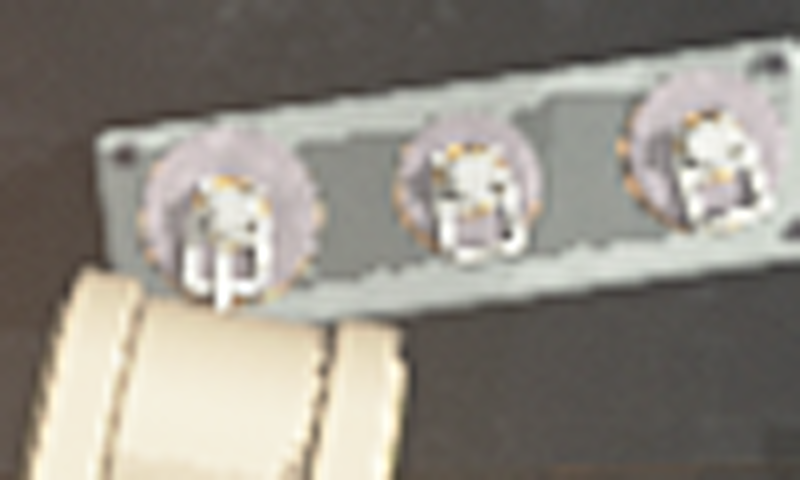

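The rod end is at (223,243), right over clip 1's eye at (225,270). Next I lower it and pull.

Emit:
{"op": "step_arm", "data": {
  "motion": [
    [0, 0, 0, 0.05, 0, 0, 0],
    [0, 0, 0, 0.1, 0, 0, 0],
    [0, 0, 0, 0.13, 0, 0, 0],
    [0, 0, 0, 0.147, 0, 0, 0],
    [0, 0, 0, 0.147, 0, 0, 0],
    [0, 0, 0, 0.147, 0, 0, 0],
    [0, -0.01, 0, 0.147, 0, 0, 0],
    [0, -0.02, 0, 0.147, 0, 0, 0],
    [0, -0.03, 0, 0.147, 0, 0, 0],
    [0, -0.035, 0, 0.147, 0, 0, 0],
    [0, -0.04, 0, 0.147, 0, 0, 0],
    [0, -0.045, 0, 0.147, 0, 0, 0]
  ]
}}

```text
t: 6.27
eef_pos: [0.4533, -0.0557, 0.0733]
eef_rot: [[0.997, -0.072, 0.006], [-0.072, -0.997, -0.0], [0.006, -0.0, -1.0]]
wrist_force: [9.1, -1.7, -2.6]
grip_width: 0.0199
grasp_force: 102.4
```

Emit:
{"op": "step_arm", "data": {
  "motion": [
    [0, -0.005, 0, 0, 0, 0, 0],
    [0, -0.01, 0, 0, 0, 0, 0],
    [0, -0.015, 0, 0, 0, 0, 0],
    [0, -0.02, 0, 0, 0, 0, 0],
    [0, -0.025, 0, 0, 0, 0, 0],
    [0, -0.03, 0, 0, 0, 0, 0],
    [0, -0.035, 0, 0, 0, 0, 0],
    [0, -0.04, 0, 0, 0, 0, 0],
    [0, -0.045, 0, 0, 0, 0, 0],
    [0, -0.05, 0, 0, 0, 0, 0],
    [0, -0.05, 0, 0, 0, 0, 0],
    [0, -0.05, 0, 0, 0, 0, 0]
  ]
}}

```text
t: 7.27
eef_pos: [0.4381, -0.0545, 0.072]
eef_rot: [[0.997, -0.072, -0.0], [-0.072, -0.997, 0.0], [-0.0, -0.0, -1.0]]
wrist_force: [-0.5, 0.7, -0.6]
grip_width: 0.0197
grasp_force: 102.6
```

Run:
```python
from h import *
plan((472.8,-165.4,109,3))
i,d=grab_frame("top");np.savez("pics/t4.npz",i=i,d=d);save(cv2.resize(i[172:232,300:400],None,fx=8,fy=8,interpolation=cv2.INTER_CUBIC),"pull1.png")
```

```text
t 7.27 at [438.1 -54.5  72. ] yaw -4.1 w 0.0197 gf 102.6 F [-0.5  0.7 -0.6] q [-39.  10.  46. 119.  -9.  54. -82.]
(472.8, -165.4, 109, 3) [0.17, 0.432, -0.148, -0.0, 0.0, -0.079]
```

View pics/pull1.png

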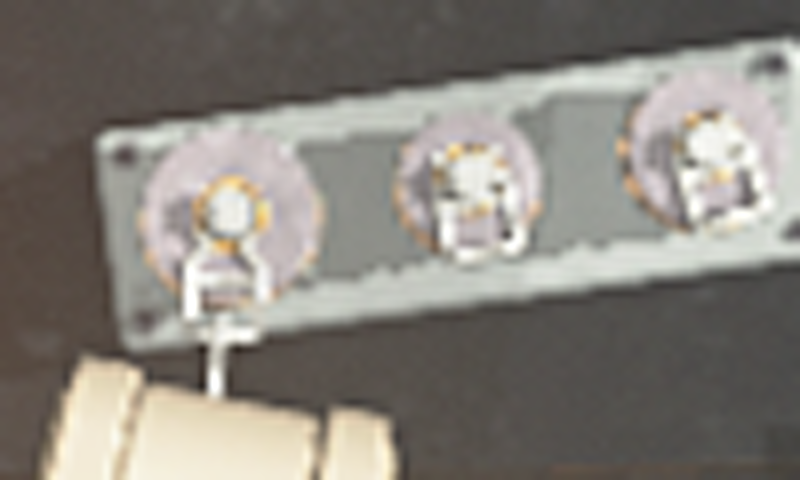

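Clip 1 is free: its jaws are now off the spindle head and it lies at (225,290) on the wheel. On to clip 2.

Emit:
{"op": "step_arm", "data": {
  "motion": [
    [0, 0.01, 0, 0, 0, 0, 0],
    [0, 0.012, 0, -0.03, 0, 0, 0],
    [0, 0.012, 0, -0.1, 0, 0, 0],
    [0, 0.012, 0, -0.148, 0, 0, 0],
    [0, 0.012, 0, -0.148, 0, 0, 0],
    [0, 0.17, 0.432, -0.148, 0, 0, -0.079],
    [0, 0.17, 0.432, -0.148, 0, 0, -0.079],
    [0, 0.17, 0.432, -0.148, 0, 0, -0.079],
    [0, 0.17, 0.432, -0.148, 0, 0, -0.079],
    [0, 0.17, 0.432, -0.148, 0, 0, -0.079],
    [0, 0.17, 0.432, -0.148, 0, 0, -0.079]
  ]
}}

```text
t: 8.23
eef_pos: [0.4724, -0.1655, 0.1083]
eef_rot: [[0.999, 0.051, -0.002], [0.051, -0.999, -0.0], [-0.002, 0.0, -1.0]]
wrist_force: [-0.0, 0.5, -1.4]
grip_width: 0.0202
grasp_force: 102.6
```

Run:
```python
from h import *
plan((472.8,-165.4,109,3),(472.8,-165.4,72,3))
o=get_obs();R=np.array(o["eef_rot"]);p=np.array(o["eef_pos"])
i,d=grab_frame("top");np.savez("pics/t5.npz",i=i,d=d)
C=i[172:232,300:400].astype(int)
e=p+R@[.0986,0,-.015];print("rod end pix",pix("top",e),"eye pix",pix("top",[.5713,-.1602,.062]))
```

```text
t 8.23 at [ 472.4 -165.5  108.3] yaw 2.9 w 0.0202 gf 102.6 F [-0.   0.5 -1.4] q [-26.  16.  49. 109. -14.  61. -59.]
(472.8, -165.4, 109, 3) [0.002, -0.0, -0.003, 0.0, 0.001, -0.001]
(472.8, -165.4, 72, 3) [0.002, -0.0, 0.145, 0.0, 0.001, -0.001]
rod end pix (np.float64(360.26932262442574), np.float64(198.73725376528918)) eye pix (np.float64(358.8707016081477), np.float64(200.65535895567893))
```

Emit:
{"op": "step_arm", "data": {
  "motion": [
    [0, 0.002, 0, 0.05, 0, 0, 0],
    [0, 0.002, 0, 0.1, 0, 0, 0],
    [0, 0.002, 0, 0.13, 0, 0, 0],
    [0, 0.002, 0, 0.145, 0, 0, 0],
    [0, 0.002, 0, 0.145, 0, 0, 0],
    [0, -0.01, 0, 0.145, 0, 0, 0],
    [0, -0.02, 0, 0.145, 0, 0, 0],
    [0, -0.027, 0, 0.145, 0, 0, 0],
    [0, -0.034, 0, 0.145, 0, 0, 0],
    [0, -0.041, 0, 0.145, 0, 0, 0],
    [0, -0.048, 0, 0.145, 0, 0, 0],
    [0, -0.055, 0, 0.145, 0, 0, 0],
    [0, -0.062, 0, 0.145, 0, 0, 0],
    [0, -0.069, 0, 0.145, 0, 0, 0],
    [0, -0.076, 0, 0.145, 0, 0, 0],
    [0, -0.082, 0, 0.145, 0, 0, 0],
    [0, -0.088, 0, 0.145, 0, 0, 0],
    [0, -0.092, 0, 0.145, 0, 0, 0],
    [0, -0.092, 0, 0.145, 0, 0, 0],
    [0, -0.092, 0, 0.145, 0, 0, 0]
  ]
}}

```text
t: 9.95
eef_pos: [0.4497, -0.1665, 0.0727]
eef_rot: [[0.999, 0.052, -0.0], [0.052, -0.999, 0.0], [-0.0, -0.0, -1.0]]
wrist_force: [1.5, 0.2, -1.1]
grip_width: 0.0197
grasp_force: 102.5
```

Run:
```python
from h import *
plan((488.7,-275.8,109,11))
i,d=grab_frame("top");np.savez("pics/t6.npz",i=i,d=d);save(cv2.resize(i[172:232,300:400],None,fx=6,fy=6,interpolation=cv2.INTER_CUBIC),"pull2.png")
```

```text
t 9.95 at [ 449.7 -166.5   72.7] yaw 3.0 w 0.0197 gf 102.5 F [ 1.5  0.2 -1.1] q [-25.  17.  48. 114. -15.  56. -57.]
(488.7, -275.8, 109, 11) [0.133, 0.445, -0.145, -0.0, 0.0, -0.089]
```

View pics/pull2.png

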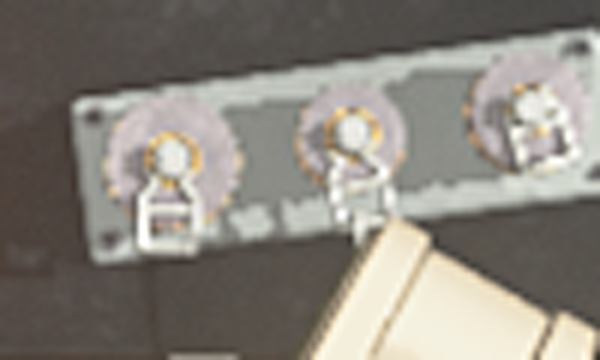

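Clips 1 and 2 are both out, with their jaws clear of the heads at (172,158) and (352,135). Clip 3 next.

Emit:
{"op": "step_arm", "data": {
  "motion": [
    [0, 0.01, 0, 0, 0, 0, 0],
    [0, 0.012, 0, -0.03, 0, 0, 0],
    [0, 0.012, 0, -0.1, 0, 0, 0],
    [0, 0.012, 0, -0.145, 0, 0, 0],
    [0, 0.012, 0, -0.145, 0, 0, 0],
    [0, 0.133, 0.445, -0.145, 0, 0, -0.089],
    [0, 0.133, 0.445, -0.145, 0, 0, -0.089],
    [0, 0.133, 0.445, -0.145, 0, 0, -0.089],
    [0, 0.133, 0.445, -0.145, 0, 0, -0.089],
    [0, 0.133, 0.445, -0.145, 0, 0, -0.089],
    [0, 0.133, 0.445, -0.145, 0, 0, -0.089]
  ]
}}

```text
t: 10.92
eef_pos: [0.4885, -0.276, 0.1083]
eef_rot: [[0.982, 0.19, -0.001], [0.19, -0.982, 0.0], [-0.001, -0.001, -1.0]]
wrist_force: [-0.3, 0.4, -1.7]
grip_width: 0.0194
grasp_force: 102.6
```

Run:
```python
from h import *
plan((488.7,-275.8,109,11),(488.7,-275.8,72,11))
```

```text
t 10.92 at [ 488.5 -276.   108.3] yaw 10.9 w 0.0194 gf 102.6 F [-0.3  0.4 -1.7] q [-11.  25.  47. 100. -20.  64. -36.]
(488.7, -275.8, 109, 11) [0.001, -0.001, -0.003, -0.0, 0.001, -0.001]
(488.7, -275.8, 72, 11) [0.001, -0.0, 0.145, -0.0, 0.001, -0.001]
```

Emit:
{"op": "step_arm", "data": {
  "motion": [
    [0, 0.001, 0, 0.05, 0, 0, 0],
    [0, 0.001, 0, 0.1, 0, 0, 0],
    [0, 0.001, 0, 0.13, 0, 0, 0],
    [0, 0.001, 0, 0.145, 0, 0, 0],
    [0, 0.001, 0, 0.145, 0, 0, 0],
    [0, -0.01, 0, 0.145, 0, 0, 0],
    [0, -0.02, 0, 0.145, 0, 0, 0],
    [0, -0.027, 0, 0.145, 0, 0, 0],
    [0, -0.034, 0, 0.145, 0, 0, 0],
    [0, -0.041, 0, 0.145, 0, 0, 0],
    [0, -0.048, 0, 0.145, 0, 0, 0],
    [0, -0.055, 0, 0.145, 0, 0, 0],
    [0, -0.062, 0, 0.145, 0, 0, 0],
    [0, -0.069, 0, 0.145, 0, 0, 0],
    [0, -0.076, 0, 0.145, 0, 0, 0],
    [0, -0.082, 0, 0.145, 0, 0, 0],
    [0, -0.088, 0, 0.145, 0, 0, 0],
    [0, -0.094, 0, 0.145, 0, 0, 0],
    [0, -0.094, 0, 0.145, 0, 0, 0],
    [0, -0.094, 0, 0.145, 0, 0, 0]
  ]
}}

```text
t: 12.58
eef_pos: [0.4655, -0.2805, 0.0727]
eef_rot: [[0.982, 0.19, -0.0], [0.19, -0.982, 0.0], [-0.0, -0.0, -1.0]]
wrist_force: [-0.3, 0.9, -1.7]
grip_width: 0.0195
grasp_force: 102.5
```

Run:
```python
from h import *
plan((430,-185,112,74),(430,-150,10.5,74))
i,d=grab_frame("top");np.savez("pics/t7.npz",i=i,d=d);save(cv2.resize(i[172:262,300:460],None,fx=5,fy=5,interpolation=cv2.INTER_CUBIC),"pull3.png")
```

```text
t 12.58 at [ 465.5 -280.5   72.7] yaw 11.0 w 0.0195 gf 102.5 F [-0.3  0.9 -1.7] q [ -9.  25.  47. 104. -21.  59. -33.]
(430, -185, 112, 74) [-0.067, -0.402, -0.157, -0.0, 0.0, -0.7]
(430, -150, 10.5, 74) [-0.04, -0.539, 0.249, -0.0, 0.0, -0.7]
```

View pics/pull3.png

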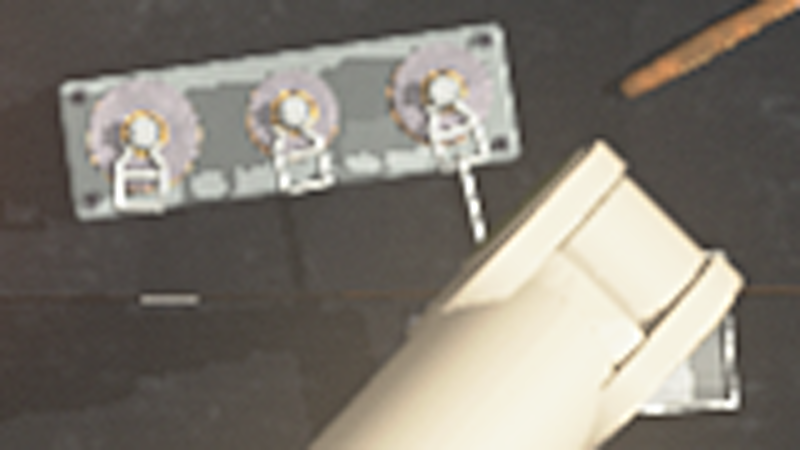

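All three clips are off their heads, with eyes at (142,185), (303,165) and (458,135). I'll park the pick on the bench where it lay.

Emit:
{"op": "step_arm", "data": {
  "motion": [
    [0, 0.01, 0, 0, 0, 0, 0],
    [0, 0.01, 0, -0.04, 0, 0, 0],
    [0, 0.01, 0, -0.15, 0, 0, 0],
    [0, 0.01, 0, -0.16, 0, 0, -0.05],
    [0, -0.01, -0.1, -0.16, 0, 0, -0.12],
    [0, -0.01, -0.2, -0.16, 0, 0, -0.19],
    [0, -0.01, -0.3, -0.16, 0, 0, -0.26],
    [0, -0.01, -0.4, -0.16, 0, 0, -0.33],
    [0, -0.01, -0.5, -0.16, 0, 0, -0.4],
    [0, -0.01, -0.55, -0.16, 0, 0, -0.47],
    [0, -0.01, -0.55, -0.16, 0, 0, -0.54],
    [0, -0.01, -0.55, -0.16, 0, 0, -0.61],
    [0, -0.01, -0.55, -0.16, 0, 0, -0.68],
    [0, -0.01, -0.55, -0.1, 0, 0, -0.7],
    [0, -0.01, -0.55, 0.03, 0, 0, -0.7],
    [0, -0.01, -0.55, 0.13, 0, 0, -0.7],
    [0, -0.01, -0.55, 0.2, 0, 0, -0.7],
    [0, -0.01, -0.55, 0.235, 0, 0, -0.7],
    [0, -0.01, -0.55, 0.245, 0, 0, -0.7],
    [0, -0.01, -0.55, 0.245, 0, 0, -0.7]
  ]
}}

```text
t: 14.3
eef_pos: [0.4373, -0.1462, 0.0118]
eef_rot: [[0.276, 0.961, -0.0], [0.961, -0.276, -0.0], [-0.0, -0.0, -1.0]]
wrist_force: [-0.2, 0.3, -1.9]
grip_width: 0.0193
grasp_force: 102.7
```

Run:
```python
from h import *
plan((437,-146,10,74),(437,-146,120,74))
# clip lips after pull, from t7 crop (5x, origin 300,172): lip front corners
f=np.load("pics/t7.npz")
```

```text
t 14.3 at [ 437.3 -146.2   11.8] yaw 74.0 w 0.0193 gf 102.7 F [-0.2  0.3 -1.9] q [-17.  18.  36. 119. -15.  47.  12.]
(437, -146, 10, 74) [0.0, -0.001, 0.007, -0.0, 0.0, -0.0]
(437, -146, 120, 74) [0.0, -0.001, -0.433, -0.0, 0.0, -0.0]
```

Emit:
{"op": "step_arm", "data": {
  "motion": [
    [0, 0, 0, 0.006, 0, 0, 0],
    [0, 0, 0, 0.006, 0, 0, 0],
    [0.6, 0, 0, 0.006, 0, 0, 0],
    [0.6, 0, 0, 0.006, 0, 0, 0],
    [0.6, 0, 0, 0.006, 0, 0, 0],
    [0.6, 0, 0, -0.1, 0, 0, 0],
    [0.6, 0, 0, -0.25, 0, 0, 0],
    [0.6, 0, 0, -0.4, 0, 0, 0],
    [0.6, 0, 0, -0.52, 0, 0, 0],
    [0.6, 0, 0, -0.52, 0, 0, 0]
  ]
}}

```text
t: 15.13
eef_pos: [0.4405, -0.1472, 0.1477]
eef_rot: [[0.277, 0.961, 0.01], [0.961, -0.277, -0.0], [0.002, 0.01, -1.0]]
wrist_force: [1.7, -0.6, 0.2]
grip_width: 0.0512
grasp_force: 0.0
```

Run:
```python
from h import *
plan()
i,d=grab_frame("top");np.savez("pics/t8.npz",i=i,d=d);j,e=grab_frame("scene");np.savez("pics/s8.npz",i=j,d=e)
A=cv2.resize(i[172:222,304:404],None,fx=8,fy=8,interpolation=cv2.INTER_CUBIC)
im=np.zeros((600,800,3),np.uint8);im[:400]=A
B=cv2.resize(i[222:262,310:350+60+40],(560,160),interpolation=cv2.INTER_CUBIC);im[410:570,:560]=B
save(im,"lips.png")
```

```text
t 15.13 at [ 440.5 -147.2  147.7] yaw 73.9 w 0.0512 gf 0.0 F [ 1.7 -0.6  0.2] q [-22.   5.  39. 111.  -4.  64.   3.]
```

View pics/lips.png

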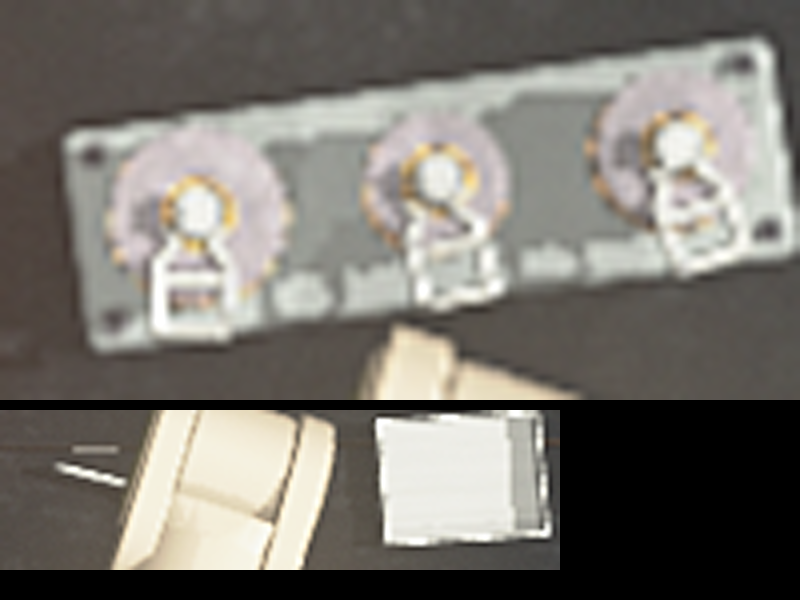

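Run:
```python
from h import *
for k,(e,h) in {1:((191,327),(198,210)),2:((460,295),(437,178)),3:((708,257),(680,145))}.items():
    L=ray("top",e[0]/8+304-.44,e[1]/8+172-.44,.066)*1000;H=ray("top",h[0]/8+304-.44,h[1]/8+172-.44,.074)*1000
    print(k,np.round(L,1),np.round(H,1),np.round(np.degrees(np.arctan2(*(H-L)[1::-1])),1))
# scene depth around lips
f=np.load("pics/t8.npz");P=world("top",f["d"])
for k,e in {1:(191,327),2:(460,295),3:(708,257)}.items():
    u,v=int(e[0]/8+304),int(e[1]/8+172);print(k,np.round(P[v-2:v+2,u-2:u+3,2]*1000).astype(int).tolist())
plan((531,-61,110,-3),(531,-61,68,-3))
```

```text
1 [534.8 -61.2  66. ] [579.8 -64.3  74. ] -3.9
2 [ 546.4 -166.4   66. ] [ 591.6 -157.6   74. ] 11.0
3 [ 560.5 -263.6   66. ] [ 603.7 -252.6   74. ] 14.3
1 [[18, 13, 22, 17, 23], [11, 22, 20, 20, 22], [78, 79, 74, 83, 75], [82, 79, 81, 82, 74]]
2 [[15, 13, 23, 8, 15], [19, 21, 14, 17, 62], [70, 88, 75, 85, 75], [82, 74, 63, -5, 5]]
3 [[14, 13, 26, 19, 57], [16, 63, 79, 74, 81], [79, 80, 76, 66, 14], [78, -6, -1, 12, 10]]
t 15.23 at [ 438.2 -146.   143. ] yaw 74.0 w 0.0511 gf 0.0 F [ 0.6  0.5 -1. ] q [-22.   6.  39. 112.  -4.  64.   3.]
(531, -61, 110, -3) [0.429, 0.263, 0.134, 0.001, -0.002, 0.856]
(531, -61, 68, -3) [0.429, 0.262, 0.302, 0.001, -0.002, 0.856]
```

Emit:
{"op": "step_arm", "data": {
  "motion": [
    [0.6, 0.1, 0.06, 0.03, 0, 0, 0.08],
    [0.6, 0.2, 0.12, 0.06, 0, 0, 0.16],
    [0.6, 0.3, 0.18, 0.1, 0, 0, 0.24],
    [0.6, 0.4, 0.25, 0.134, 0, 0, 0.32],
    [0.6, 0.435, 0.264, 0.134, 0, 0, 0.4],
    [0.6, 0.435, 0.264, 0.134, 0, 0, 0.48],
    [0.6, 0.435, 0.264, 0.134, 0, 0, 0.56],
    [0.6, 0.435, 0.264, 0.134, 0, 0, 0.64],
    [0.6, 0.435, 0.264, 0.134, 0, 0, 0.72],
    [0.6, 0.435, 0.264, 0.134, 0, 0, 0.8],
    [0.6, 0.435, 0.264, 0.134, 0, 0, 0.856],
    [0.6, 0.435, 0.264, 0.134, 0, 0, 0.856],
    [0.6, 0.435, 0.264, 0.22, 0, 0, 0.856],
    [0.6, 0.435, 0.264, 0.28, 0, 0, 0.856],
    [0.6, 0.435, 0.264, 0.302, 0, 0, 0.856],
    [0.6, 0.435, 0.264, 0.302, 0, 0, 0.856],
    [0.6, 0.435, 0.264, 0.302, 0, 0, 0.856]
  ]
}}

```text
t: 16.65
eef_pos: [0.5303, -0.0599, 0.0659]
eef_rot: [[0.999, -0.052, -0.001], [-0.052, -0.999, -0.0], [-0.001, 0.001, -1.0]]
wrist_force: [-0.3, -0.0, -0.1]
grip_width: 0.051
grasp_force: 0.0
```

Run:
```python
from h import *
plan((532,-61.2,68,-3),(520,-61,68,-3),(520,-61,130,-3),(440,-200,130,-3))
```

```text
t 16.65 at [530.3 -59.9  65.9] yaw -3.0 w 0.051 gf 0.0 F [-0.3 -0.  -0.1] q [-34.  24.  46. 106. -20.  58. -73.]
(532, -61.2, 68, -3) [0.007, 0.005, -0.008, 0.0, 0.001, 0.0]
(520, -61, 68, -3) [-0.041, 0.007, -0.008, 0.0, 0.001, 0.0]
(520, -61, 130, -3) [-0.041, 0.007, -0.256, 0.0, 0.001, 0.0]
(440, -200, 130, -3) [-0.332, 0.579, -0.256, 0.0, 0.001, 0.0]
```

Emit:
{"op": "step_arm", "data": {
  "motion": [
    [0.6, 0.007, 0.005, -0.01, 0, 0, 0],
    [0.6, 0.007, 0.005, -0.01, 0, 0, 0],
    [0, 0.007, 0.005, -0.01, 0, 0, 0],
    [0, 0.007, 0.005, -0.01, 0, 0, 0],
    [0, 0.007, 0.005, -0.01, 0, 0, 0],
    [0, 0.007, 0.005, -0.01, 0, 0, 0],
    [0, 0.007, 0.005, -0.01, 0, 0, 0],
    [0, 0.007, 0.005, -0.01, 0, 0, 0],
    [0, -0.02, 0.007, -0.012, 0, 0, 0],
    [0, -0.041, 0.007, -0.012, 0, 0, 0],
    [0, -0.045, 0.007, -0.02, 0, 0, 0],
    [0, -0.045, 0.007, -0.12, 0, 0, 0],
    [0, -0.045, 0.007, -0.256, 0, 0, 0],
    [0, -0.045, 0.007, -0.256, 0, 0, 0],
    [0, -0.045, 0.007, -0.256, 0, 0, 0]
  ],
  "newtons": 40
}}

```text
t: 17.9
eef_pos: [0.5203, -0.0608, 0.1318]
eef_rot: [[0.999, -0.053, 0.004], [-0.053, -0.999, 0.001], [0.004, -0.001, -1.0]]
wrist_force: [-0.3, 0.8, -2.0]
grip_width: 0.0187
grasp_force: 39.2
```

Run:
```python
from h import *
i,d=grab_frame("top")
g=i.mean(-1);roi=np.zeros(g.shape,bool);roi[210:270,390:460]=1
c=big(roi&(g>120))[0][:,0];print("tray",rect(wpts("top",c,.02)))
plan((470,-240,110,-3),(434,-405,80,-3),(434,-405,24,-3))
```

```text
tray (array([ 452.5, -373.5]), array([102.5, 133. ]), 3.1)
t 17.95 at [519.3 -60.5 130.4] yaw -3.0 w 0.019 gf 39.2 F [-0.7 -0.6 -1. ] q [-37.  18.  49. 104. -15.  64. -76.]
(470, -240, 110, -3) [-0.159, 0.728, 0.081, -0.001, -0.001, -0.0]
(434, -405, 80, -3) [-0.268, 1.394, 0.2, -0.001, -0.001, -0.0]
(434, -405, 24, -3) [-0.269, 1.395, 0.424, -0.001, -0.001, -0.0]
```

Emit:
{"op": "step_arm", "data": {
  "motion": [
    [0, -0.04, 0.16, 0, 0, 0, 0],
    [0, -0.08, 0.32, 0, 0, 0, 0],
    [0, -0.12, 0.48, 0, 0, 0, 0],
    [0, -0.16, 0.64, 0, 0, 0, 0],
    [0, -0.2, 0.8, 0.04, 0, 0, 0],
    [0, -0.22, 0.96, 0.08, 0, 0, 0],
    [0, -0.22, 0.96, 0.08, 0, 0, 0],
    [0, -0.22, 0.96, 0.08, 0, 0, 0]
  ]
}}

```text
t: 18.62
eef_pos: [0.4483, -0.3005, 0.1083]
eef_rot: [[0.998, -0.06, -0.004], [-0.06, -0.998, -0.0], [-0.004, 0.0, -1.0]]
wrist_force: [-0.1, 0.4, -1.3]
grip_width: 0.0189
grasp_force: 39.3
```

Run:
```python
from h import *
plan((434,-406,80,0),(434,-406,24,0),(434,-406,80,0),(470,-290,120,5))
```

```text
t 18.62 at [ 448.3 -300.5  108.3] yaw -3.5 w 0.0189 gf 39.3 F [-0.1  0.4 -1.3] q [-11.  23.  52. 103. -20.  64. -46.]
(434, -406, 80, 0) [-0.031, 0.425, 0.114, 0.0, 0.002, -0.039]
(434, -406, 24, 0) [-0.03, 0.425, 0.338, 0.0, 0.002, -0.039]
(434, -406, 80, 0) [-0.031, 0.425, 0.114, 0.0, 0.002, -0.039]
(470, -290, 120, 5) [0.084, -0.047, -0.047, 0.0, 0.002, -0.094]
```

Emit:
{"op": "step_arm", "data": {
  "motion": [
    [0, -0.01, 0.15, 0.03, 0, 0, -0.02],
    [0, -0.02, 0.3, 0.08, 0, 0, -0.04],
    [0, -0.03, 0.425, 0.114, 0, 0, -0.04],
    [0, -0.03, 0.425, 0.114, 0, 0, -0.04],
    [0, -0.03, 0.425, 0.22, 0, 0, -0.04],
    [0, -0.03, 0.425, 0.3, 0, 0, -0.04],
    [0, -0.03, 0.425, 0.338, 0, 0, -0.04],
    [0, -0.03, 0.425, 0.338, 0, 0, -0.04],
    [0.5, -0.03, 0.425, 0.338, 0, 0, -0.04],
    [0.5, -0.03, 0.425, 0.338, 0, 0, -0.04],
    [0.5, -0.03, 0.425, 0.338, 0, 0, -0.04],
    [0.5, -0.03, 0.425, 0.3, 0, 0, -0.04],
    [0.6, -0.03, 0.425, 0.2, 0, 0, -0.04],
    [0.6, -0.03, 0.425, 0.05, 0, 0, -0.04],
    [0.6, 0.03, 0.3, -0.047, 0, 0, -0.09],
    [0.6, 0.08, 0.15, -0.047, 0, 0, -0.09],
    [0.6, 0.084, 0, -0.047, 0, 0, -0.15],
    [0.6, 0.084, -0.1, -0.047, 0, 0, -0.16],
    [0.6, 0.084, -0.1, -0.047, 0, 0, -0.16],
    [0.6, 0.084, -0.1, -0.047, 0, 0, -0.16]
  ]
}}

```text
t: 20.28
eef_pos: [0.4749, -0.2718, 0.1231]
eef_rot: [[0.98, 0.2, 0.002], [0.2, -0.98, 0.001], [0.002, -0.0, -1.0]]
wrist_force: [-0.4, -0.7, 0.2]
grip_width: 0.0515
grasp_force: 0.0
```

Run:
```python
from h import *
plan((544.5,-165.5,110,10),(544.5,-165.5,68.5,10),(533,-167.5,69,10),(533,-167.5,130,10))
i,d=grab_frame("top");np.savez("pics/t9.npz",i=i,d=d);save(cv2.resize(i[172:272,300:460],None,fx=5,fy=5,interpolation=cv2.INTER_CUBIC),"c1.png")
```

```text
t 20.28 at [ 474.9 -271.8  123.1] yaw 11.5 w 0.0515 gf 0.0 F [-0.4 -0.7  0.2] q [-12.  22.  48. 101. -18.  65. -37.]
(544.5, -165.5, 110, 10) [0.358, -0.361, 0.053, -0.0, -0.001, 0.017]
(544.5, -165.5, 68.5, 10) [0.357, -0.361, 0.219, -0.0, -0.001, 0.017]
(533, -167.5, 69, 10) [0.311, -0.362, 0.217, -0.0, -0.001, 0.017]
(533, -167.5, 130, 10) [0.311, -0.362, -0.027, -0.0, -0.001, 0.017]
```

View pics/c1.png

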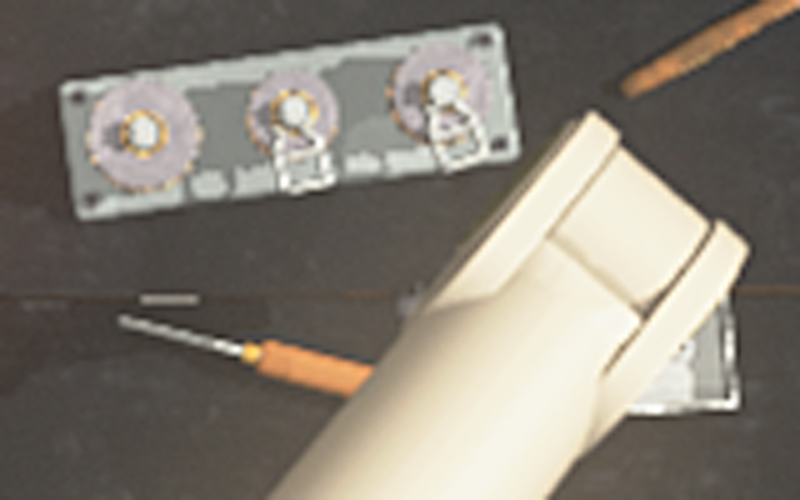

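Clip 1 has left its wheel and the tray lies partly under the arm at (690,380). The pick rests on the bench and clips 2 and 3 are still on their wheels. I'm going for clip 2.

Emit:
{"op": "step_arm", "data": {
  "motion": [
    [0.6, 0.1, -0.1, 0.03, 0, 0, 0.01],
    [0.6, 0.22, -0.22, 0.053, 0, 0, 0.017],
    [0.6, 0.358, -0.361, 0.053, 0, 0, 0.017],
    [0.6, 0.358, -0.361, 0.053, 0, 0, 0.017],
    [0.6, 0.358, -0.361, 0.12, 0, 0, 0.017],
    [0.6, 0.358, -0.361, 0.18, 0, 0, 0.017],
    [0.6, 0.358, -0.361, 0.216, 0, 0, 0.017],
    [0.6, 0.358, -0.361, 0.216, 0, 0, 0.017],
    [0.6, 0.358, -0.361, 0.216, 0, 0, 0.017],
    [0, 0.358, -0.361, 0.216, 0, 0, 0.017],
    [0, 0.358, -0.361, 0.216, 0, 0, 0.017],
    [0, 0.358, -0.361, 0.216, 0, 0, 0.017],
    [0, 0.358, -0.361, 0.216, 0, 0, 0.017],
    [0, 0.358, -0.361, 0.216, 0, 0, 0.017],
    [0, 0.335, -0.361, 0.214, 0, 0, 0.017],
    [0, 0.311, -0.362, 0.214, 0, 0, 0.017],
    [0, 0.305, -0.362, 0.2, 0, 0, 0.017],
    [0, 0.305, -0.362, 0.1, 0, 0, 0.017],
    [0, 0.305, -0.362, -0.02, 0, 0, 0.017],
    [0, 0.305, -0.362, -0.02, 0, 0, 0.017]
  ]
}}

```text
t: 22.0
eef_pos: [0.5328, -0.1714, 0.132]
eef_rot: [[0.985, 0.17, 0.007], [0.17, -0.986, -0.001], [0.006, 0.002, -1.0]]
wrist_force: [1.6, -0.9, 1.2]
grip_width: 0.0189
grasp_force: 39.2
```

Run:
```python
from h import *
plan((450,-300,110,3),(434,-374,80,3),(434,-374,25,3))
i,d=grab_frame("top");np.savez("pics/t10.npz",i=i,d=d)
g=i.mean(-1);roi=np.zeros(g.shape,bool);roi[210:270,390:460]=1
c=big(roi&(g>120))[0][:,0];print("tray",rect(wpts("top",c,.02)))
```

```text
t 22.0 at [ 532.8 -171.4  132. ] yaw 9.8 w 0.0189 gf 39.2 F [ 1.6 -0.9  1.2] q [-22.  23.  47.  99. -18.  66. -51.]
(450, -300, 110, 3) [-0.414, 0.451, 0.086, 0.001, -0.004, 0.075]
(434, -374, 80, 3) [-0.528, 0.731, 0.206, 0.001, -0.004, 0.075]
(434, -374, 25, 3) [-0.53, 0.731, 0.426, 0.001, -0.004, 0.075]
tray (array([ 452.4, -373.4]), array([102.7, 133.1]), 2.9)
```

Emit:
{"op": "step_arm", "data": {
  "motion": [
    [0, -0.08, 0.1, 0, 0, 0, 0.02],
    [0, -0.17, 0.22, 0.03, 0, 0, 0.04],
    [0, -0.26, 0.34, 0.06, 0, 0, 0.06],
    [0, -0.35, 0.46, 0.09, 0, 0, 0.075],
    [0, -0.44, 0.59, 0.13, 0, 0, 0.075],
    [0, -0.528, 0.731, 0.16, 0, 0, 0.075],
    [0, -0.53, 0.731, 0.25, 0, 0, 0.075],
    [0, -0.53, 0.731, 0.35, 0, 0, 0.075],
    [0, -0.53, 0.731, 0.42, 0, 0, 0.075],
    [0, -0.53, 0.731, 0.426, 0, 0, 0.075],
    [0.5, -0.53, 0.731, 0.426, 0, 0, 0.075],
    [0.5, -0.53, 0.731, 0.426, 0, 0, 0.075],
    [0.5, -0.53, 0.731, 0.426, 0, 0, 0.075],
    [0.5, -0.53, 0.731, 0.38, 0, 0, 0.075],
    [0.6, -0.53, 0.731, 0.25, 0, 0, 0.075],
    [0.6, -0.53, 0.731, 0.1, 0, 0, 0.075],
    [0.6, -0.4, 0.6, 0.05, 0, 0, 0.03],
    [0.6, -0.27, 0.48, 0.05, 0, 0, 0],
    [0.6, -0.2, 0.4, 0.05, 0, 0, -0.03],
    [0.6, -0.2, 0.4, 0.05, 0, 0, -0.03]
  ]
}}

```text
t: 23.72
eef_pos: [0.5049, -0.2687, 0.116]
eef_rot: [[0.973, 0.231, 0.004], [0.231, -0.973, 0.003], [0.005, -0.002, -1.0]]
wrist_force: [0.7, 0.3, -1.1]
grip_width: 0.0517
grasp_force: 0.0
```

Run:
```python
from h import *
plan((558.5,-264,110,16),(558.5,-264,68.5,16),(545,-268,69,16),(545,-268,130,16))
```

```text
t 23.72 at [ 504.9 -268.7  116. ] yaw 13.4 w 0.0517 gf 0.0 F [ 0.7  0.3 -1.1] q [-11.  25.  46.  98. -20.  65. -35.]
(558.5, -264, 110, 16) [0.213, 0.031, 0.025, -0.001, -0.003, -0.029]
(558.5, -264, 68.5, 16) [0.212, 0.031, 0.191, -0.001, -0.003, -0.029]
(545, -268, 69, 16) [0.156, 0.035, 0.189, -0.001, -0.003, -0.029]
(545, -268, 130, 16) [0.157, 0.034, -0.055, -0.001, -0.003, -0.029]
```

Emit:
{"op": "step_arm", "data": {
  "motion": [
    [0.6, 0.1, 0.01, 0.01, 0, 0, -0.02],
    [0.6, 0.213, 0.03, 0.025, 0, 0, -0.029],
    [0.6, 0.213, 0.03, 0.025, 0, 0, -0.029],
    [0.6, 0.213, 0.03, 0.1, 0, 0, -0.029],
    [0.6, 0.213, 0.03, 0.16, 0, 0, -0.029],
    [0.6, 0.213, 0.03, 0.19, 0, 0, -0.029],
    [0.6, 0.213, 0.03, 0.19, 0, 0, -0.029],
    [0.6, 0.213, 0.03, 0.19, 0, 0, -0.029],
    [0, 0.213, 0.03, 0.19, 0, 0, -0.029],
    [0, 0.213, 0.03, 0.19, 0, 0, -0.029],
    [0, 0.213, 0.03, 0.19, 0, 0, -0.029],
    [0, 0.213, 0.03, 0.19, 0, 0, -0.029],
    [0, 0.213, 0.03, 0.19, 0, 0, -0.029],
    [0, 0.18, 0.032, 0.187, 0, 0, -0.029],
    [0, 0.155, 0.035, 0.187, 0, 0, -0.029],
    [0, 0.15, 0.035, 0.17, 0, 0, -0.029],
    [0, 0.15, 0.035, 0.07, 0, 0, -0.029],
    [0, 0.15, 0.035, -0.05, 0, 0, -0.029],
    [0, 0.15, 0.035, -0.05, 0, 0, -0.029]
  ]
}}

```text
t: 25.3
eef_pos: [0.5388, -0.2795, 0.1325]
eef_rot: [[0.966, 0.26, 0.007], [0.26, -0.966, -0.003], [0.006, 0.005, -1.0]]
wrist_force: [0.2, -0.6, 1.0]
grip_width: 0.019
grasp_force: 39.2
```

Run:
```python
from h import *
plan((434,-342,110,5),(434,-342,25,5))
i,d=grab_frame("top");np.savez("pics/t11.npz",i=i,d=d)
g=i.mean(-1);roi=np.zeros(g.shape,bool);roi[210:270,390:460]=1
c=big(roi&(g>120))[0][:,0];print("tray",rect(wpts("top",c,.02)))
```

```text
t 25.3 at [ 538.8 -279.5  132.5] yaw 15.1 w 0.019 gf 39.2 F [ 0.2 -0.6  1. ] q [ -9.  29.  45.  91. -22.  69. -34.]
(434, -342, 110, 5) [-0.47, 0.132, 0.088, 0.003, -0.004, 0.112]
(434, -342, 25, 5) [-0.472, 0.13, 0.428, 0.003, -0.004, 0.112]
tray (array([ 449.7, -350.6]), array([182.6, 188.1]), 89.5)
```

Run:
```python
from h import *
a=np.load("pics/scene0.npz")["i"];i,d=grab_frame("scene");np.savez("pics/s11.npz",i=i,d=d)
for im in(a,i):
    g=im.mean(-1);roi=np.zeros(g.shape,bool);roi[280:370,340:450]=1
    c=big(roi&(g>100))[0][:,0];print(c.min(0),c.max(0),rect(wpts("scene",c,.02)))
```

```text
[354 287] [427 355] (array([ 451. , -375.8]), array([112.3, 136.2]), 2.9)
[354 287] [427 355] (array([ 451. , -375.8]), array([112.3, 136.2]), 2.9)
```

Both views agree that the tray hasn't moved.

Emit:
{"op": "step_arm", "data": {
  "motion": [
    [0, -0.12, 0.03, 0.02, 0, 0, 0.03],
    [0, -0.24, 0.06, 0.05, 0, 0, 0.06],
    [0, -0.36, 0.1, 0.08, 0, 0, 0.09],
    [0, -0.47, 0.131, 0.09, 0, 0, 0.112],
    [0, -0.472, 0.131, 0.2, 0, 0, 0.112],
    [0, -0.472, 0.131, 0.32, 0, 0, 0.112],
    [0, -0.472, 0.131, 0.41, 0, 0, 0.112],
    [0, -0.472, 0.131, 0.428, 0, 0, 0.112],
    [0, -0.472, 0.131, 0.428, 0, 0, 0.112],
    [0.5, -0.472, 0.131, 0.428, 0, 0, 0.112],
    [0.5, -0.472, 0.131, 0.428, 0, 0, 0.112],
    [0.5, -0.472, 0.131, 0.428, 0, 0, 0.112],
    [0.5, -0.472, 0.131, 0.38, 0, 0, 0.112],
    [0.6, -0.472, 0.131, 0.25, 0, 0, 0.112],
    [0.6, -0.472, 0.131, 0.1, 0, 0, 0.112],
    [1, -0.472, 0.131, 0, 0, 0, 0.112],
    [1, -0.472, -0.1, -0.1, 0, 0, 0.112],
    [1, -0.472, -0.3, -0.1, 0, 0, 0.112],
    [1, -0.472, -0.5, -0.1, 0, 0, 0.112],
    [1, -0.472, -0.5, -0.1, 0, 0, 0.112]
  ]
}}

```text
t: 27.07
eef_pos: [0.39, -0.1864, 0.1527]
eef_rot: [[0.996, 0.087, 0.002], [0.087, -0.996, 0.0], [0.002, -0.0, -1.0]]
wrist_force: [-0.1, 1.3, 0.4]
grip_width: 0.0853
grasp_force: 0.0
```

Run:
```python
from h import *
plan()
i,d=grab_frame("top");np.savez("pics/t12.npz",i=i,d=d);j,e=grab_frame("scene");np.savez("pics/s12.npz",i=j,d=e)
im=np.zeros((600,800,3),np.uint8)
im[:300,:400]=cv2.resize(j[280:370,335:455],(400,300),interpolation=cv2.INTER_CUBIC)
im[:300,400:]=cv2.resize(i[210:270,385:465],(400,300),interpolation=cv2.INTER_CUBIC)
im[300:600,:400]=cv2.resize(i[165:225,305:385+20],(500,300),interpolation=cv2.INTER_CUBIC)[:,:400]
im[300:600,400:]=cv2.resize(i[164:234,188:288],(400,300),interpolation=cv2.INTER_CUBIC)
save(im,"clips.png")
```

```text
t 27.07 at [ 390.  -186.4  152.7] yaw 5.0 w 0.0853 gf 0.0 F [-0.1  1.3  0.4] q [-31.  -0.  53. 115.   0.  65. -63.]
```

View pics/clips.png

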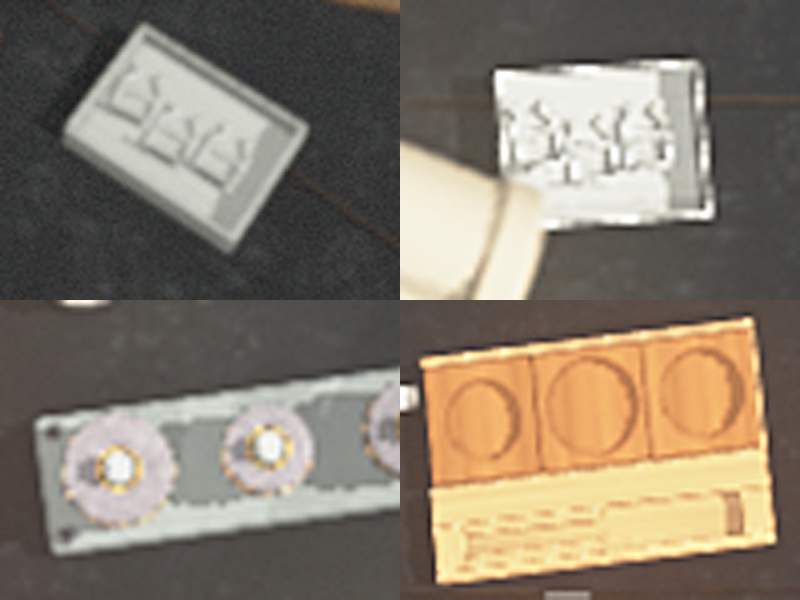

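All three clips lie in the tray, wheels on the stand are bare, and the rack is clear. Now I refine the nest and wheel centres.

Run:
```python
from h import *
for n,f,(u0,u1,v0,v1) in(("top","t12",(186,290,160,236)),("scene","scene0",(180,305,120,205))):
    i=np.load("pics/%s.npz"%f)["i"];hsv=cv2.cvtColor(i,cv2.COLOR_RGB2HSV).astype(int)
    roi=np.zeros(i.shape[:2],bool);roi[v0:v1,u0:u1]=1
    w=roi&(hsv[...,1]>70)&(hsv[...,2]>90)&(hsv[...,0]<30)
    b=w&(hsv[...,1]>125)
    b=cv2.morphologyEx(b.astype(np.uint8),cv2.MORPH_CLOSE,np.ones((3,3)))
    b=cv2.morphologyEx(b,cv2.MORPH_OPEN,np.ones((5,5)))
    print(n,"sat med rows",[int(np.median(hsv[v,u0+15:u1-15,1])) for v in range(v0,v1,6)])
    print(" rack",rect(wpts(n,big(w)[0][:,0],.022)));
    for c in big(b,2): print(" blocks",rect(wpts(n,c[:,0],.022)))
    # dark wall arcs: darker than local median
    g=i.astype(np.float32).mean(-1);bg=cv2.medianBlur(i[...,0],21).astype(float)
# wheels bare now: circle per wheel
i=np.load("pics/t12.npz")["i"].astype(int);g=i.mean(-1)
roi=np.zeros(g.shape,bool);roi[170:222,305:410]=1
w=((i[...,0]-i[...,1]>4)&(i[...,2]-i[...,1]>-2)&roi&(g>110)).astype(np.uint8)
w=cv2.morphologyEx(w,cv2.MORPH_CLOSE,np.ones((7,7)));w=cv2.morphologyEx(w,cv2.MORPH_OPEN,np.ones((5,5)))
for c in big(w,3):
    p=wpts("top",c[:,0],.06);print(" wheel",np.round(cv2.fitEllipse((p*1000).astype(np.float32)),1) if 0 else [np.round(q,1) for q in cv2.fitEllipse((p*1000).astype(np.float32))])
m=roi&(g>225)
```

```text
top sat med rows [51, 57, 81, 144, 145, 145, 143, 140, 89, 93, 96, 75, 92]
 rack (array([568.6, 228. ]), array([207.4, 275.1]), 6.1)
 blocks (array([617.5, 234.6]), array([ 91.3, 264.7]), 6.1)
scene sat med rows [15, 19, 22, 25, 113, 114, 115, 115, 92, 85, 79, 77, 19, 16, 13]
 rack (array([584.9, 223.3]), array([190.5, 289.6]), 6.1)
 wheel [array([580.6, -61.6]), array([65.3, 66.3]), np.float64(105.9)]
 wheel [array([ 595.5, -243.5]), array([27.8, 50.8]), np.float64(133.7)]
 wheel [array([ 605.8, -274.5]), array([15. , 19.5]), np.float64(87.7)]
```

Run:
```python
from h import *
plan((579.6,-64.4,110,95),(579.6,-64.4,42,95))
```

```text
t 27.17 at [ 390.3 -182.   152.9] yaw 5.4 w 0.0853 gf 0.0 F [-0.  -0.2  0.8] q [-31.  -1.  52. 115.   0.  65. -63.]
(579.6, -64.4, 110, 95) [0.798, -0.396, 0.176, -0.001, -0.004, -0.996]
(579.6, -64.4, 42, 95) [0.797, -0.395, 0.448, -0.001, -0.004, -0.996]
```

Emit:
{"op": "step_arm", "data": {
  "motion": [
    [1, 0.1, -0.05, 0, 0, 0, -0.08],
    [1, 0.2, -0.1, 0.02, 0, 0, -0.16],
    [1, 0.3, -0.15, 0.04, 0, 0, -0.24],
    [1, 0.4, -0.2, 0.06, 0, 0, -0.32],
    [1, 0.5, -0.25, 0.08, 0, 0, -0.4],
    [1, 0.6, -0.3, 0.1, 0, 0, -0.48],
    [1, 0.7, -0.35, 0.12, 0, 0, -0.56],
    [1, 0.8, -0.396, 0.14, 0, 0, -0.64],
    [1, 0.8, -0.396, 0.176, 0, 0, -0.72],
    [1, 0.8, -0.396, 0.176, 0, 0, -0.8],
    [1, 0.8, -0.396, 0.176, 0, 0, -0.88],
    [1, 0.8, -0.396, 0.176, 0, 0, -0.96],
    [1, 0.8, -0.396, 0.176, 0, 0, -0.996],
    [1, 0.8, -0.396, 0.176, 0, 0, -0.996],
    [1, 0.8, -0.396, 0.176, 0, 0, -0.996]
  ]
}}

```text
t: 28.42
eef_pos: [0.5815, -0.072, 0.1088]
eef_rot: [[-0.079, 0.997, 0.001], [0.997, 0.079, -0.0], [-0.0, 0.001, -1.0]]
wrist_force: [-0.5, -0.3, -0.3]
grip_width: 0.0855
grasp_force: 0.0
```

Run:
```python
from h import *
plan((579.6,-64.4,110,97),(579.6,-64.4,42,97))
```

```text
t 28.42 at [581.5 -72.  108.8] yaw 94.5 w 0.0855 gf 0.0 F [-0.5 -0.3 -0.3] q [-20.  24.  31.  95. -14.  64.  19.]
(579.6, -64.4, 110, 97) [0.031, -0.005, -0.005, 0.001, 0.0, -0.028]
(579.6, -64.4, 42, 97) [0.031, -0.006, 0.267, 0.001, 0.0, -0.028]
```

Emit:
{"op": "step_arm", "data": {
  "motion": [
    [1, 0.031, -0.005, 0, 0, 0, -0.028],
    [1, 0.031, -0.005, 0, 0, 0, -0.028],
    [1, 0.031, -0.005, 0.1, 0, 0, -0.028],
    [1, 0.031, -0.005, 0.2, 0, 0, -0.028],
    [1, 0.031, -0.005, 0.255, 0, 0, -0.028],
    [1, 0.031, -0.005, 0.267, 0, 0, -0.028],
    [1, 0.031, -0.005, 0.267, 0, 0, -0.028],
    [1, 0.031, -0.005, 0.267, 0, 0, -0.028],
    [0, 0.031, -0.005, 0.267, 0, 0, -0.028],
    [0, 0.031, -0.005, 0.267, 0, 0, -0.028],
    [0, 0.031, -0.005, 0.267, 0, 0, -0.028],
    [0, 0.031, -0.005, 0.267, 0, 0, -0.028],
    [0, 0.031, -0.005, 0.267, 0, 0, -0.028]
  ],
  "newtons": 50
}}

```text
t: 29.5
eef_pos: [0.5803, -0.0638, 0.0433]
eef_rot: [[-0.125, 0.992, 0.003], [0.992, 0.125, 0.0], [0.0, 0.003, -1.0]]
wrist_force: [-3.3, 0.3, 10.0]
grip_width: 0.0676
grasp_force: 54.1
```

Run:
```python
from h import *
plan((579.6,-64.4,108,97),(618.6,233.6,108,96))
```

```text
t 29.5 at [580.3 -63.8  43.3] yaw 97.2 w 0.0676 gf 54.1 F [-3.3  0.3 10. ] q [-19.  28.  29.  99. -16.  57.  23.]
(579.6, -64.4, 108, 97) [-0.002, -0.002, -0.259, 0.002, -0.0, 0.002]
(618.6, 233.6, 108, 96) [1.161, 0.301, -0.258, 0.002, -0.0, 0.013]
```

Emit:
{"op": "step_arm", "data": {
  "motion": [
    [0, 0, 0, -0.05, 0, 0, 0],
    [0, 0, 0, -0.12, 0, 0, 0],
    [0, 0, 0, -0.19, 0, 0, 0],
    [0, 0, 0, -0.26, 0, 0, 0],
    [0, 0, 0, -0.26, 0, 0, 0],
    [0, 0.12, 0.03, -0.26, 0, 0, 0.01],
    [0, 0.26, 0.07, -0.26, 0, 0, 0.01],
    [0, 0.4, 0.1, -0.26, 0, 0, 0.01],
    [0, 0.54, 0.14, -0.26, 0, 0, 0.01],
    [0, 0.68, 0.18, -0.26, 0, 0, 0.01],
    [0, 0.82, 0.22, -0.26, 0, 0, 0.01],
    [0, 0.95, 0.26, -0.26, 0, 0, 0.01],
    [0, 0.95, 0.26, -0.26, 0, 0, 0.01],
    [0, 0.95, 0.26, -0.26, 0, 0, 0.01]
  ]
}}

```text
t: 30.67
eef_pos: [0.6132, 0.1838, 0.1055]
eef_rot: [[-0.115, 0.993, -0.001], [0.993, 0.115, 0.001], [0.001, -0.001, -1.0]]
wrist_force: [-0.2, -1.3, -1.6]
grip_width: 0.0674
grasp_force: 56.9
```

Run:
```python
from h import *
plan((618.6,233.6,70,96),(618.6,233.6,40,96),(618.6,233.6,25,96))
i,d=grab_frame("top");np.savez("pics/t13.npz",i=i,d=d)
```

```text
t 30.67 at [613.2 183.8 105.5] yaw 96.6 w 0.0674 gf 56.9 F [-0.2 -1.3 -1.6] q [-38.  30.  26.  86. -14.  67.  -3.]
(618.6, 233.6, 70, 96) [0.195, 0.044, 0.142, -0.0, -0.001, 0.007]
(618.6, 233.6, 40, 96) [0.195, 0.045, 0.262, -0.0, -0.001, 0.007]
(618.6, 233.6, 25, 96) [0.195, 0.045, 0.322, -0.0, -0.001, 0.007]
```

Emit:
{"op": "step_arm", "data": {
  "motion": [
    [0, 0.1, 0.02, 0.02, 0, 0, 0],
    [0, 0.195, 0.044, 0.06, 0, 0, 0.007],
    [0, 0.195, 0.044, 0.142, 0, 0, 0.007],
    [0, 0.195, 0.044, 0.17, 0, 0, 0.007],
    [0, 0.195, 0.044, 0.2, 0, 0, 0.007],
    [0, 0.195, 0.044, 0.225, 0, 0, 0.007],
    [0, 0.195, 0.044, 0.225, 0, 0, 0.007],
    [0, 0.195, 0.044, 0.245, 0, 0, 0.007],
    [0, 0.195, 0.044, 0.265, 0, 0, 0.007],
    [0, 0.195, 0.044, 0.285, 0, 0, 0.007],
    [0, 0.195, 0.044, 0.3, 0, 0, 0.007],
    [0, 0.195, 0.044, 0.31, 0, 0, 0.007],
    [0, 0.195, 0.044, 0.32, 0, 0, 0.007],
    [0, 0.195, 0.044, 0.32, 0, 0, 0.007]
  ]
}}

```text
t: 31.88
eef_pos: [0.6196, 0.232, 0.0298]
eef_rot: [[-0.1, 0.995, 0.001], [0.995, 0.1, 0.004], [0.004, 0.001, -1.0]]
wrist_force: [-14.0, 0.6, 26.4]
grip_width: 0.0676
grasp_force: 59.3
```

Run:
```python
from h import *
plan((618.6,233.6,25,96),(618.6,233.6,100,96))
```

```text
t 31.88 at [619.6 232.   29.8] yaw 95.8 w 0.0676 gf 59.3 F [-14.    0.6  26.4] q [-39.  37.  24.  86. -16.  60.  -6.]
(618.6, 233.6, 25, 96) [0.007, -0.003, 0.019, 0.001, -0.002, -0.003]
(618.6, 233.6, 100, 96) [0.008, -0.003, -0.281, 0.001, -0.002, -0.003]
```

Emit:
{"op": "step_arm", "data": {
  "motion": [
    [0, 0, 0, -0.01, 0, 0, 0],
    [0, 0, -0.006, -0.01, 0, 0, 0],
    [0, 0, -0.01, -0.01, 0, 0, 0],
    [0, 0, -0.01, -0.005, 0, 0, 0],
    [0, 0, -0.01, 0, 0, 0, 0],
    [0, 0, -0.01, 0.005, 0, 0, 0],
    [0, 0, -0.01, 0.005, 0, 0, 0]
  ]
}}

```text
t: 32.47
eef_pos: [0.6193, 0.2319, 0.0298]
eef_rot: [[-0.1, 0.995, 0.006], [0.995, 0.1, 0.005], [0.004, 0.006, -1.0]]
wrist_force: [-8.3, 1.9, 27.2]
grip_width: 0.0676
grasp_force: 59.3
```

Run:
```python
from h import *
plan((618.6,233.6,25,96),(618.6,233.6,100,96))
```

```text
t 32.47 at [619.3 231.9  29.8] yaw 95.8 w 0.0676 gf 59.3 F [-8.3  1.9 27.2] q [-40.  37.  24.  87. -16.  60.  -6.]
(618.6, 233.6, 25, 96) [0.007, -0.002, 0.019, 0.004, -0.003, -0.003]
(618.6, 233.6, 100, 96) [0.008, -0.0, -0.281, 0.004, -0.003, -0.003]
```

Emit:
{"op": "step_arm", "data": {
  "motion": [
    [0, 0, 0, -0.02, 0, 0, 0],
    [0, 0, 0, -0.035, 0, 0, 0],
    [0, 0, 0, -0.035, 0, 0, 0],
    [0, 0, 0, -0.035, 0, 0, 0]
  ]
}}

```text
t: 32.8
eef_pos: [0.6172, 0.2296, 0.0336]
eef_rot: [[-0.099, 0.995, 0.001], [0.995, 0.099, 0.0], [0.0, 0.001, -1.0]]
wrist_force: [0.7, 1.7, 2.2]
grip_width: 0.0675
grasp_force: 56.7
```

Run:
```python
from h import *
plan((618.6,233.6,25,96),(618.6,233.6,100,96))
i,d=grab_frame("scene");np.savez("pics/s14.npz",i=i,d=d)
```

```text
t 32.8 at [617.2 229.6  33.6] yaw 95.7 w 0.0675 gf 56.7 F [0.7 1.7 2.2] q [-40.  37.  24.  87. -16.  60.  -6.]
(618.6, 233.6, 25, 96) [0.015, 0.007, 0.034, 0.0, -0.0, -0.004]
(618.6, 233.6, 100, 96) [0.015, 0.007, -0.266, 0.0, -0.0, -0.004]
```

Emit:
{"op": "step_arm", "data": {
  "motion": [
    [0, 0.008, 0.002, -0.008, 0, 0, 0],
    [0, 0.016, 0.003, -0.008, 0, 0, 0],
    [0, 0.016, 0.003, -0.008, 0, 0, 0],
    [0, 0.016, 0.003, 0, 0, 0, 0],
    [0, 0.016, 0.003, 0.01, 0, 0, 0],
    [0, 0.016, 0.003, 0.02, 0, 0, 0],
    [0, 0.016, 0.003, 0.03, 0, 0, 0],
    [0, 0.016, 0.003, 0.035, 0, 0, 0]
  ]
}}

```text
t: 33.52
eef_pos: [0.6178, 0.2341, 0.0283]
eef_rot: [[-0.099, 0.995, 0.001], [0.995, 0.099, 0.002], [0.002, 0.001, -1.0]]
wrist_force: [-15.1, -3.7, 37.3]
grip_width: 0.0674
grasp_force: 60.0
```

Run:
```python
from h import *
plan((618.6,233.6,25,96),(618.6,233.6,100,96))
```

```text
t 33.52 at [617.8 234.1  28.3] yaw 95.7 w 0.0674 gf 60.0 F [-15.1  -3.7  37.3] q [-40.  37.  24.  86. -16.  60.  -6.]
(618.6, 233.6, 25, 96) [-0.002, 0.003, 0.013, 0.001, -0.001, -0.003]
(618.6, 233.6, 100, 96) [-0.002, 0.003, -0.287, 0.001, -0.001, -0.003]
```

Emit:
{"op": "step_arm", "data": {
  "motion": [
    [0, 0, -0.004, -0.012, 0, 0, 0],
    [0, 0, -0.01, -0.012, 0, 0, 0],
    [0, 0, -0.01, -0.012, 0, 0, 0],
    [0, 0, -0.01, 0, 0, 0, 0],
    [0, 0, -0.01, 0.005, 0, 0, 0],
    [0, 0, -0.01, 0.005, 0, 0, 0]
  ]
}}

```text
t: 34.02
eef_pos: [0.6167, 0.2325, 0.025]
eef_rot: [[-0.098, 0.995, 0.004], [0.995, 0.098, 0.0], [-0.0, 0.004, -1.0]]
wrist_force: [1.8, -1.3, 11.1]
grip_width: 0.0672
grasp_force: 56.6
```

Run:
```python
from h import *
plan((618.6,233.6,25,96),(618.6,233.6,100,96))
```

```text
t 34.02 at [616.7 232.5  25. ] yaw 95.6 w 0.0672 gf 56.6 F [ 1.8 -1.3 11.1] q [-40.  37.  24.  87. -16.  59.  -6.]
(618.6, 233.6, 25, 96) [0.004, 0.008, 0.0, 0.002, 0.0, -0.004]
(618.6, 233.6, 100, 96) [0.004, 0.009, -0.3, 0.002, 0.0, -0.004]
```

Seated: the tool is at 25.0 mm, as expected. Releasing and going back.

Emit:
{"op": "step_arm", "data": {
  "motion": [
    [0.9, 0, 0, 0, 0, 0, 0],
    [1, 0, 0, 0, 0, 0, 0],
    [1, 0, 0, 0, 0, 0, 0],
    [1, 0, 0, 0, 0, 0, 0],
    [1, 0, 0, -0.1, 0, 0, 0],
    [1, 0, 0, -0.25, 0, 0, 0],
    [1, 0, 0, -0.35, 0, 0, 0],
    [1, -0.16, -0.02, -0.35, 0, 0, 0],
    [1, -0.32, -0.04, -0.35, 0, 0, 0],
    [1, -0.48, -0.06, -0.35, 0, 0, 0],
    [1, -0.64, -0.08, -0.35, 0, 0, 0],
    [1, -0.8, -0.1, -0.35, 0, 0, 0],
    [1, -0.96, -0.12, -0.35, 0, 0, 0],
    [1, -0.96, -0.12, -0.35, 0, 0, 0],
    [1, -0.96, -0.12, -0.35, 0, 0, 0]
  ]
}}

```text
t: 35.27
eef_pos: [0.6081, -0.0128, 0.111]
eef_rot: [[-0.092, 0.996, -0.001], [0.996, 0.092, -0.002], [-0.001, -0.001, -1.0]]
wrist_force: [0.2, 1.0, 0.5]
grip_width: 0.085
grasp_force: 0.0
```

Run:
```python
from h import *
plan((591.6,-158.3,110,97),(591.6,-158.3,42,97))
i,d=grab_frame("top");np.savez("pics/t15.npz",i=i,d=d);P=world("top",d)
u,v=pix("top",[.6167,.2325,.042]);u=int(u);v=int(v)
q=P[v-13:v+14,u-13:u+14].reshape(-1,3);r=np.hypot(q[:,0]-.6167,q[:,1]-.2325);s=q[(r<.032)&(r>.014)];print("wheel L z",np.round(np.percentile(s[:,2],[10,50,90]),4),len(s))
A=np.c_[s[:,:2]-[.6167,.2325],np.ones(len(s))];print("plane",np.linalg.lstsq(A,s[:,2],rcond=None)[0])
f=np.load("pics/t12.npz");
g=i.mean(-1)
# stand & pick & tray unchanged?
dd=np.abs(i.astype(int)-f["i"]).max(-1);print("diff tray",(dd[215:265,400:450]>40).sum(),"pick",(dd[230:258,320:388]>40).sum())
```

```text
t 35.27 at [608.1 -12.8 111. ] yaw 95.3 w 0.085 gf 0.0 F [0.2 1.  0.5] q [-24.  27.  29.  92. -14.  65.  14.]
(591.6, -158.3, 110, 97) [-0.573, -0.119, 0.005, -0.0, 0.001, -0.019]
(591.6, -158.3, 42, 97) [-0.573, -0.119, 0.277, -0.0, 0.001, -0.019]
wheel L z [0.039  0.0435 0.0483] 252
plane [0.01214922 0.01212744 0.04375702]
diff tray 217 pick 491
```

Emit:
{"op": "step_arm", "data": {
  "motion": [
    [1, -0.15, -0.03, 0, 0, 0, -0.019],
    [1, -0.3, -0.06, 0, 0, 0, -0.019],
    [1, -0.45, -0.09, 0, 0, 0, -0.019],
    [1, -0.573, -0.119, 0, 0, 0, -0.019],
    [1, -0.573, -0.119, 0, 0, 0, -0.019],
    [1, -0.573, -0.119, 0, 0, 0, -0.019],
    [1, -0.573, -0.119, 0, 0, 0, -0.019]
  ]
}}

```text
t: 35.9
eef_pos: [0.5938, -0.1515, 0.1106]
eef_rot: [[-0.131, 0.991, -0.001], [0.991, 0.131, 0.001], [0.001, -0.0, -1.0]]
wrist_force: [-0.3, 0.7, -0.3]
grip_width: 0.0854
grasp_force: 0.0
```

Run:
```python
from h import *
plan((591.6,-158.3,110,97),(591.6,-158.3,42,97))
```

```text
t 35.9 at [ 593.8 -151.5  110.6] yaw 97.5 w 0.0854 gf 0.0 F [-0.3  0.7 -0.3] q [-11.  28.  31.  91. -15.  66.  30.]
(591.6, -158.3, 110, 97) [-0.026, -0.012, 0.002, -0.0, -0.001, 0.006]
(591.6, -158.3, 42, 97) [-0.026, -0.012, 0.274, -0.0, -0.001, 0.006]
```

Emit:
{"op": "step_arm", "data": {
  "motion": [
    [1, -0.026, -0.011, 0, 0, 0, 0],
    [1, -0.026, -0.011, 0, 0, 0, 0],
    [1, -0.026, -0.011, 0.1, 0, 0, 0],
    [1, -0.026, -0.011, 0.2, 0, 0, 0],
    [1, -0.026, -0.011, 0.255, 0, 0, 0],
    [1, -0.026, -0.011, 0.272, 0, 0, 0],
    [1, -0.026, -0.011, 0.272, 0, 0, 0],
    [1, -0.026, -0.011, 0.272, 0, 0, 0],
    [0, -0.026, -0.011, 0.272, 0, 0, 0],
    [0, -0.026, -0.011, 0.272, 0, 0, 0],
    [0, -0.026, -0.011, 0.272, 0, 0, 0],
    [0, -0.026, -0.011, 0.272, 0, 0, 0],
    [0, -0.026, -0.011, 0.272, 0, 0, 0],
    [0, -0.026, -0.011, 0.272, 0, 0, 0]
  ]
}}

```text
t: 37.07
eef_pos: [0.5921, -0.1608, 0.0449]
eef_rot: [[-0.129, 0.992, 0.002], [0.992, 0.129, 0.0], [-0.0, 0.002, -1.0]]
wrist_force: [-3.3, 2.3, 7.8]
grip_width: 0.0543
grasp_force: 51.0
```

Run:
```python
from h import *
plan((591.6,-158.3,108,97),(607.4,320,108,96))
```

```text
t 37.07 at [ 592.1 -160.8   44.9] yaw 97.4 w 0.0543 gf 51.0 F [-3.3  2.3  7.8] q [ -9.  32.  29.  94. -18.  59.  33.]
(591.6, -158.3, 108, 97) [0.01, -0.0, -0.252, 0.001, 0.0, 0.004]
(607.4, 320, 108, 96) [1.9, 0.308, -0.252, 0.001, 0.0, 0.015]
```

Emit:
{"op": "step_arm", "data": {
  "motion": [
    [0, 0, 0, -0.05, 0, 0, 0],
    [0, 0, 0, -0.12, 0, 0, 0],
    [0, 0, 0, -0.19, 0, 0, 0],
    [0, 0, 0, -0.25, 0, 0, 0],
    [0, 0, 0, -0.26, 0, 0, 0],
    [0, 0.14, 0.02, -0.26, 0, 0, 0.01],
    [0, 0.28, 0.04, -0.26, 0, 0, 0.01],
    [0, 0.42, 0.06, -0.26, 0, 0, 0.01],
    [0, 0.56, 0.09, -0.26, 0, 0, 0.01],
    [0, 0.7, 0.11, -0.26, 0, 0, 0.01],
    [0, 0.84, 0.13, -0.26, 0, 0, 0.01],
    [0, 0.98, 0.16, -0.26, 0, 0, 0.01],
    [0, 0.98, 0.16, -0.26, 0, 0, 0.01]
  ]
}}

```text
t: 38.15
eef_pos: [0.5988, 0.0985, 0.1073]
eef_rot: [[-0.125, 0.992, -0.001], [0.992, 0.125, 0.005], [0.005, -0.0, -1.0]]
wrist_force: [-0.3, 2.8, -1.7]
grip_width: 0.0547
grasp_force: 53.0
```

Run:
```python
from h import *
plan((607.4,316.7,108,96))
```

```text
t 38.15 at [598.8  98.5 107.3] yaw 97.2 w 0.0547 gf 53.0 F [-0.3  2.8 -1.7] q [-32.  26.  27.  92. -13.  65.   5.]
(607.4, 316.7, 108, 96) [0.862, 0.143, 0.002, -0.0, -0.003, 0.013]
```

Emit:
{"op": "step_arm", "data": {
  "motion": [
    [0, 0.14, 0.02, 0, 0, 0, 0.013],
    [0, 0.28, 0.04, 0, 0, 0, 0.013],
    [0, 0.42, 0.07, 0, 0, 0, 0.013],
    [0, 0.56, 0.09, 0, 0, 0, 0.013],
    [0, 0.7, 0.115, 0, 0, 0, 0.013],
    [0, 0.8, 0.13, 0.02, 0, 0, 0.013],
    [0, 0.862, 0.143, 0.08, 0, 0, 0.013],
    [0, 0.862, 0.143, 0.14, 0, 0, 0.013],
    [0, 0.862, 0.143, 0.2, 0, 0, 0.013],
    [0, 0.862, 0.143, 0.24, 0, 0, 0.013],
    [0, 0.862, 0.143, 0.24, 0, 0, 0.013],
    [0, 0.862, 0.143, 0.24, 0, 0, 0.013]
  ]
}}

```text
t: 39.15
eef_pos: [0.6105, 0.3048, 0.0476]
eef_rot: [[-0.092, 0.996, -0.001], [0.996, 0.092, -0.001], [-0.001, -0.001, -1.0]]
wrist_force: [-0.5, 0.2, -1.2]
grip_width: 0.0545
grasp_force: 53.0
```

Run:
```python
from h import *
plan((607.4,316.7,40,96),(607.4,316.7,26.5,96))
```

```text
t 39.15 at [610.5 304.8  47.6] yaw 95.3 w 0.0545 gf 53.0 F [-0.5  0.2 -1.2] q [-44.  38.  23.  81. -16.  64. -13.]
(607.4, 316.7, 40, 96) [0.048, -0.008, 0.03, -0.001, 0.001, -0.008]
(607.4, 316.7, 26.5, 96) [0.048, -0.008, 0.084, -0.001, 0.001, -0.008]
```

Emit:
{"op": "step_arm", "data": {
  "motion": [
    [0, 0.024, -0.004, 0, 0, 0, -0.008],
    [0, 0.046, -0.008, 0, 0, 0, -0.008],
    [0, 0.046, -0.008, 0, 0, 0, -0.008],
    [0, 0.046, -0.008, 0.01, 0, 0, -0.008],
    [0, 0.046, -0.008, 0.02, 0, 0, -0.008],
    [0, 0.046, -0.008, 0.03, 0, 0, -0.008],
    [0, 0.046, -0.008, 0.03, 0, 0, -0.008]
  ]
}}

```text
t: 39.73
eef_pos: [0.6073, 0.3163, 0.0397]
eef_rot: [[-0.105, 0.994, -0.001], [0.994, 0.105, -0.001], [-0.001, -0.001, -1.0]]
wrist_force: [0.5, -0.6, -1.1]
grip_width: 0.0541
grasp_force: 53.1
```

Run:
```python
from h import *
plan((607.4,316.7,40,96),(607.4,316.7,26.5,96))
```

```text
t 39.73 at [607.3 316.3  39.7] yaw 96.0 w 0.0541 gf 53.1 F [ 0.5 -0.6 -1.1] q [-45.  39.  23.  81. -16.  63. -14.]
(607.4, 316.7, 40, 96) [0.002, 0.001, -0.001, -0.001, 0.0, 0.0]
(607.4, 316.7, 26.5, 96) [0.002, 0.001, 0.053, -0.001, 0.0, 0.0]
```

Emit:
{"op": "step_arm", "data": {
  "motion": [
    [0, 0.002, 0, 0.01, 0, 0, 0],
    [0, 0.002, 0, 0.02, 0, 0, 0],
    [0, 0.002, 0, 0.03, 0, 0, 0],
    [0, 0.002, 0, 0.04, 0, 0, 0],
    [0, 0.002, 0, 0.05, 0, 0, 0],
    [0, 0.002, 0, 0.055, 0, 0, 0],
    [0, 0.002, 0, 0.055, 0, 0, 0]
  ]
}}

```text
t: 40.32
eef_pos: [0.6079, 0.3175, 0.0271]
eef_rot: [[-0.105, 0.994, 0.001], [0.994, 0.105, 0.0], [0.0, 0.001, -1.0]]
wrist_force: [1.4, 1.3, 1.4]
grip_width: 0.0541
grasp_force: 53.2
```

Run:
```python
from h import *
plan((607.4,316.7,26.5,96))
```

```text
t 40.32 at [607.9 317.5  27.1] yaw 96.0 w 0.0541 gf 53.2 F [1.4 1.3 1.4] q [-45.  40.  22.  82. -16.  62. -13.]
(607.4, 316.7, 26.5, 96) [-0.003, -0.002, 0.002, 0.0, -0.0, 0.0]
```

Emit:
{"op": "step_arm", "data": {
  "motion": [
    [0.9, 0, 0, 0, 0, 0, 0],
    [1, 0, 0, 0, 0, 0, 0],
    [1, 0, 0, 0, 0, 0, 0],
    [1, 0, 0, 0, 0, 0, 0],
    [1, 0, 0, 0, 0, 0, 0],
    [1, 0, 0, -0.1, 0, 0, 0],
    [1, 0, 0, -0.25, 0, 0, 0],
    [1, 0, 0, -0.34, 0, 0, 0],
    [1, -0.16, -0.02, -0.34, 0, 0, 0],
    [1, -0.32, -0.04, -0.34, 0, 0, 0],
    [1, -0.48, -0.06, -0.34, 0, 0, 0],
    [1, -0.64, -0.08, -0.34, 0, 0, 0],
    [1, -0.8, -0.1, -0.34, 0, 0, 0],
    [1, -0.96, -0.12, -0.34, 0, 0, 0],
    [1, -1, -0.12, -0.34, 0, 0, 0]
  ]
}}

```text
t: 41.57
eef_pos: [0.6037, 0.0559, 0.1125]
eef_rot: [[-0.096, 0.995, 0.001], [0.995, 0.096, -0.004], [-0.004, 0.0, -1.0]]
wrist_force: [1.3, -1.3, 0.9]
grip_width: 0.0856
grasp_force: 0.0
```

Emit:
{"op": "step_arm", "data": {
  "motion": [
    [1, -0.16, 0, 0, 0, 0, 0],
    [1, -0.32, 0, 0, 0, 0, 0],
    [1, -0.48, 0, 0, 0, 0, 0],
    [1, -0.64, 0, 0, 0, 0, 0],
    [1, -0.8, 0, 0, 0, 0, 0],
    [1, -0.96, 0, 0, 0, 0, 0],
    [1, -1, 0, 0, 0, 0, 0]
  ]
}}

```text
t: 42.15
eef_pos: [0.6287, -0.1924, 0.1122]
eef_rot: [[-0.096, 0.995, -0.0], [0.995, 0.096, -0.005], [-0.005, -0.001, -1.0]]
wrist_force: [-0.9, -1.3, 0.0]
grip_width: 0.0855
grasp_force: 0.0
```

Run:
```python
from h import *
plan((603.7,-252.9,110,97))
i,d=grab_frame("top");np.savez("pics/t16.npz",i=i,d=d);P=world("top",d)
for n,c in(("L",(.6167,.2325)),("S",(.6075,.3195))):
    q=P[150:240,180:290].reshape(-1,3);r=np.hypot(q[:,0]-c[0],q[:,1]-c[1]);s=q[(r<.026)&(r>.014)];A=np.c_[s[:,:2]-c,np.ones(len(s))];print(n,np.round(np.percentile(s[:,2],[10,50,90]),4),np.linalg.lstsq(A,s[:,2],rcond=None)[0])
```

```text
t 42.15 at [ 628.7 -192.4  112.2] yaw 95.5 w 0.0855 gf 0.0 F [-0.9 -1.3  0. ] q [ -7.  33.  31.  83. -17.  69.  32.]
(603.7, -252.9, 110, 97) [-0.231, -0.123, 0.01, -0.001, 0.003, -0.016]
L [0.0379 0.0441 0.049 ] [-0.01969032 -0.00375855  0.0436651 ]
S [0.0348 0.0424 0.048 ] [0.06397762 0.01264545 0.04149888]
```

Emit:
{"op": "step_arm", "data": {
  "motion": [
    [1, -0.1, -0.06, 0, 0, 0, -0.016],
    [1, -0.231, -0.123, 0, 0, 0, -0.016],
    [1, -0.231, -0.123, 0, 0, 0, -0.016],
    [1, -0.231, -0.123, 0, 0, 0, -0.016],
    [1, -0.231, -0.123, 0, 0, 0, -0.016]
  ]
}}

```text
t: 42.62
eef_pos: [0.606, -0.2434, 0.1118]
eef_rot: [[-0.13, 0.992, 0.0], [0.992, 0.13, 0.001], [0.001, 0.0, -1.0]]
wrist_force: [1.3, 1.0, 0.3]
grip_width: 0.0857
grasp_force: 0.0
```

Run:
```python
from h import *
plan((603.7,-252.9,110,97),(603.7,-252.9,42,97))
```

```text
t 42.62 at [ 606.  -243.4  111.8] yaw 97.4 w 0.0857 gf 0.0 F [1.3 1.  0.3] q [ -2.  32.  31.  84. -17.  68.  39.]
(603.7, -252.9, 110, 97) [-0.037, -0.014, 0.007, 0.0, -0.0, 0.005]
(603.7, -252.9, 42, 97) [-0.037, -0.014, 0.279, 0.0, -0.0, 0.005]
```

Emit:
{"op": "step_arm", "data": {
  "motion": [
    [1, -0.03, -0.013, 0, 0, 0, 0.003],
    [1, -0.03, -0.013, 0, 0, 0, 0.003],
    [1, -0.03, -0.013, 0.1, 0, 0, 0.003],
    [1, -0.03, -0.013, 0.2, 0, 0, 0.003],
    [1, -0.03, -0.013, 0.255, 0, 0, 0.003],
    [1, -0.03, -0.013, 0.278, 0, 0, 0.003],
    [1, -0.03, -0.013, 0.278, 0, 0, 0.003],
    [1, -0.03, -0.013, 0.278, 0, 0, 0.003],
    [0, -0.03, -0.013, 0.278, 0, 0, 0.003],
    [0, -0.03, -0.013, 0.278, 0, 0, 0.003],
    [0, -0.03, -0.013, 0.278, 0, 0, 0.003],
    [0, -0.03, -0.013, 0.278, 0, 0, 0.003],
    [0, -0.03, -0.013, 0.278, 0, 0, 0.003],
    [0, -0.03, -0.013, 0.278, 0, 0, 0.003]
  ]
}}

```text
t: 43.78
eef_pos: [0.6047, -0.2521, 0.0442]
eef_rot: [[-0.125, 0.992, 0.003], [0.992, 0.125, -0.001], [-0.001, 0.003, -1.0]]
wrist_force: [-0.6, -0.1, 5.8]
grip_width: 0.06
grasp_force: 54.7
```

Run:
```python
from h import *
plan((603.7,-252.9,108,97),(626.1,144.5,108,96))
```

```text
t 43.78 at [ 604.7 -252.1   44.2] yaw 97.2 w 0.06 gf 54.7 F [-0.6 -0.1  5.8] q [ -0.  36.  29.  87. -19.  61.  41.]
(603.7, -252.9, 108, 97) [-0.003, -0.004, -0.255, 0.002, 0.001, 0.002]
(626.1, 144.5, 108, 96) [1.563, 0.285, -0.257, 0.002, 0.001, 0.013]
```

Emit:
{"op": "step_arm", "data": {
  "motion": [
    [0, 0, 0, -0.05, 0, 0, 0],
    [0, 0, 0, -0.12, 0, 0, 0],
    [0, 0, 0, -0.19, 0, 0, 0],
    [0, 0, 0, -0.25, 0, 0, 0],
    [0, 0, 0, -0.26, 0, 0, 0],
    [0, 0.14, 0.02, -0.26, 0, 0, 0.01],
    [0, 0.28, 0.04, -0.26, 0, 0, 0.01],
    [0, 0.42, 0.06, -0.26, 0, 0, 0.01],
    [0, 0.56, 0.09, -0.26, 0, 0, 0.01],
    [0, 0.7, 0.11, -0.26, 0, 0, 0.01],
    [0, 0.84, 0.13, -0.26, 0, 0, 0.01],
    [0, 0.98, 0.16, -0.26, 0, 0, 0.01],
    [0, 0.98, 0.16, -0.26, 0, 0, 0.01]
  ]
}}

```text
t: 44.87
eef_pos: [0.6127, 0.0078, 0.1065]
eef_rot: [[-0.122, 0.993, -0.001], [0.993, 0.122, 0.005], [0.006, -0.0, -1.0]]
wrist_force: [0.1, 1.6, -1.5]
grip_width: 0.0601
grasp_force: 54.4
```

Run:
```python
from h import *
plan((625.6,144.5,108,96),(625.6,144.5,48,96))
```

```text
t 44.87 at [612.7   7.8 106.5] yaw 97.0 w 0.0601 gf 54.4 F [ 0.1  1.6 -1.5] q [-24.  27.  28.  91. -14.  65.  14.]
(625.6, 144.5, 108, 96) [0.537, 0.118, -0.003, -0.0, -0.004, 0.011]
(625.6, 144.5, 48, 96) [0.535, 0.118, 0.237, -0.0, -0.004, 0.011]
```

Emit:
{"op": "step_arm", "data": {
  "motion": [
    [0, 0.14, 0.03, 0, 0, 0, 0.011],
    [0, 0.28, 0.06, 0, 0, 0, 0.011],
    [0, 0.4, 0.09, 0, 0, 0, 0.011],
    [0, 0.5, 0.11, 0, 0, 0, 0.011],
    [0, 0.53, 0.118, 0.05, 0, 0, 0.011],
    [0, 0.53, 0.118, 0.12, 0, 0, 0.011],
    [0, 0.53, 0.118, 0.19, 0, 0, 0.011],
    [0, 0.53, 0.118, 0.23, 0, 0, 0.011],
    [0, 0.53, 0.118, 0.23, 0, 0, 0.011],
    [0, 0.53, 0.118, 0.23, 0, 0, 0.011],
    [0, 0.53, 0.118, 0.23, 0, 0, 0.011]
  ]
}}

```text
t: 45.78
eef_pos: [0.628, 0.131, 0.0507]
eef_rot: [[-0.092, 0.996, 0.001], [0.996, 0.092, 0.0], [0.0, 0.001, -1.0]]
wrist_force: [0.0, -0.9, -1.6]
grip_width: 0.0598
grasp_force: 54.3
```

Run:
```python
from h import *
plan((625.6,144.5,40,96),(625.6,144.5,26,96))
```

```text
t 45.78 at [628.  131.   50.7] yaw 95.3 w 0.0598 gf 54.3 F [ 0.  -0.9 -1.6] q [-33.  34.  26.  89. -16.  61.   2.]
(625.6, 144.5, 40, 96) [0.055, -0.004, 0.043, 0.001, -0.0, -0.008]
(625.6, 144.5, 26, 96) [0.055, -0.005, 0.099, 0.001, -0.0, -0.008]
```

Emit:
{"op": "step_arm", "data": {
  "motion": [
    [0, 0.03, -0.003, 0, 0, 0, -0.008],
    [0, 0.053, -0.005, 0, 0, 0, -0.008],
    [0, 0.053, -0.005, 0.01, 0, 0, -0.008],
    [0, 0.053, -0.005, 0.025, 0, 0, -0.008],
    [0, 0.053, -0.005, 0.04, 0, 0, -0.008],
    [0, 0.053, -0.005, 0.04, 0, 0, -0.008],
    [0, 0.053, -0.005, 0.04, 0, 0, -0.008]
  ]
}}

```text
t: 46.37
eef_pos: [0.6245, 0.1441, 0.0392]
eef_rot: [[-0.105, 0.994, -0.001], [0.994, 0.105, -0.001], [-0.0, -0.001, -1.0]]
wrist_force: [0.3, -0.8, -1.2]
grip_width: 0.06
grasp_force: 54.4
```

Run:
```python
from h import *
plan((625.6,144.5,40,96),(625.6,144.5,26,96))
```

```text
t 46.37 at [624.5 144.1  39.2] yaw 96.0 w 0.06 gf 54.4 F [ 0.3 -0.8 -1.2] q [-34.  34.  25.  89. -16.  60.   2.]
(625.6, 144.5, 40, 96) [0.001, 0.005, -0.003, -0.001, 0.0, 0.0]
(625.6, 144.5, 26, 96) [0.001, 0.005, 0.053, -0.001, 0.0, 0.0]
```

Emit:
{"op": "step_arm", "data": {
  "motion": [
    [0, 0.001, 0.004, 0.01, 0, 0, 0],
    [0, 0.001, 0.004, 0.02, 0, 0, 0],
    [0, 0.001, 0.004, 0.03, 0, 0, 0],
    [0, 0.001, 0.004, 0.04, 0, 0, 0],
    [0, 0.001, 0.004, 0.05, 0, 0, 0],
    [0, 0.001, 0.004, 0.054, 0, 0, 0],
    [0, 0.001, 0.004, 0.054, 0, 0, 0]
  ]
}}

```text
t: 46.95
eef_pos: [0.6258, 0.1452, 0.0263]
eef_rot: [[-0.106, 0.994, 0.0], [0.994, 0.106, 0.0], [0.0, 0.0, -1.0]]
wrist_force: [0.8, 1.0, 0.4]
grip_width: 0.0598
grasp_force: 54.5
```

Run:
```python
from h import *
plan((625.6,144.5,26,96))
```

```text
t 46.95 at [625.8 145.2  26.3] yaw 96.1 w 0.0598 gf 54.5 F [0.8 1.  0.4] q [-33.  35.  25.  90. -17.  59.   2.]
(625.6, 144.5, 26, 96) [-0.003, -0.001, 0.001, 0.0, -0.0, 0.001]
```

Emit:
{"op": "step_arm", "data": {
  "motion": [
    [0.9, 0, 0, 0, 0, 0, 0],
    [1, 0, 0, 0, 0, 0, 0],
    [1, 0, 0, 0, 0, 0, 0],
    [1, 0, 0, 0, 0, 0, 0],
    [1, 0, 0, 0, 0, 0, 0],
    [1, 0, 0, -0.1, 0, 0, 0],
    [1, 0, 0, -0.25, 0, 0, 0],
    [1, 0, 0, -0.4, 0, 0, 0],
    [1, -0.16, -0.05, -0.4, 0, 0, 0],
    [1, -0.32, -0.1, -0.4, 0, 0, 0],
    [1, -0.48, -0.15, -0.4, 0, 0, 0],
    [1, -0.64, -0.2, -0.4, 0, 0, 0],
    [1, -0.78, -0.26, -0.4, 0, 0, 0],
    [1, -0.78, -0.26, -0.4, 0, 0, 0],
    [1, -0.78, -0.26, -0.4, 0, 0, 0]
  ]
}}

```text
t: 48.2
eef_pos: [0.5809, -0.0597, 0.1268]
eef_rot: [[-0.099, 0.995, 0.0], [0.995, 0.099, -0.001], [-0.001, 0.0, -1.0]]
wrist_force: [-0.2, 1.3, -1.1]
grip_width: 0.0854
grasp_force: 0.0
```

```bash
cat > chk.py <<'E'
from h import *
plan((437,-151,110,74))
Z=[];
for k in range(4):
    i,d=grab_frame("top");Z.append(np.where(d>0,d,np.nan))
d=np.nanmean(Z,0);np.savez("pics/last.npz",i=i,d=d);P=world("top",d)
for n,c in(("L",(.6167,.232)),("S",(.6075,.320)),("M",(.6255,.1445))):
    q=P[150:240,180:290].reshape(-1,3);r=np.hypot(q[:,0]-c[0],q[:,1]-c[1]);s=q[(r<.025)&(r>.014)];A=np.c_[s[:,:2]-c,np.ones(len(s))];print(n,np.round(np.percentile(s[:,2],[10,50,90]),4),np.round(np.linalg.lstsq(A,s[:,2],rcond=None)[0],4))
hsv=cv2.cvtColor(i,cv2.COLOR_RGB2HSV);g=i.mean(-1)
roi=np.zeros(g.shape,bool);roi[222:300,290:420]=1
o=(hsv[...,0]<20)&(hsv[...,1]>130)&(hsv[...,2]>90)&roi
c=big(o)[0][:,0];print("handle",rect(wpts("top",c,.025)),"px",c.min(0),c.max(0))
g2=roi&(g>95)&~o;g2[:,395:]=0
for q in big(g2,3): q=q[:,0];print("rod?",q.min(0),q.max(0),rect(wpts("top",q,.025)))
roi[:]=0;roi[212:265,396:455]=1
c=big(roi&(g>120))[0][:,0];print("tray",rect(wpts("top",c,.02)))
E
python3 chk.py
```

```text
t 48.2 at [580.9 -59.7 126.8] yaw 95.7 w 0.0854 gf 0.0 F [-0.2  1.3 -1.1] q [-21.  23.  31.  95. -13.  66.  19.]
(437, -151, 110, 74) [-0.306, -0.609, 0.067, 0.0, 0.0, 0.241]
L [0.041  0.0437 0.0463] [-0.0017 -0.0067  0.0437]
S [0.0407 0.0434 0.0455] [-0.0423 -0.0169  0.0429]
M [0.0406 0.0432 0.0456] [-0.0265 -0.0094  0.0429]
handle (array([ 428.6, -183.9]), array([102.4,  19.7]), 74.8) px [351 240] [382 252]
rod? [290 222] [375 299] (array([385.8, -75.5]), array([269.9, 243. ]), 89.5)
rod? [332 247] [335 254] (array([416.5, -79.6]), array([ 9.5, 22.2]), 89.4)
rod? [342 233] [344 235] (array([ 468.6, -110.4]), array([6.4, 6.4]), 89.3)
tray (array([ 452.5, -373.5]), array([102.5, 133. ]), 3.1)
```

Run:
```python
from h import *
G=ray("top",256,215.2,.022)*1000;print("groove img",G)
i=np.load("pics/last.npz")["i"];g=i.astype(float).mean(-1)
# profiles in world-rack frame at z=.022 along across-direction (rack x) for several along offsets
a=np.radians(6.1);ex=np.array([np.cos(a),np.sin(a)]);ey=np.array([-np.sin(a),np.cos(a)])
def samp(p): u,v=pix("top",[p[0]/1000,p[1]/1000,.022]);return cv2.getRectSubPix(g.astype(np.float32),(1,1),(u,v))[0,0]
for name,ys in(("shadow end",(-46,-42)),("pocket",(-20,0,20,40)),("slot",(75,95,115,135,150))):
    print(name,[int(np.mean([samp(G[:2]+ex*x+ey*y) for y in ys])) for x in range(-30,31,3)])
print("along",[int(np.mean([samp(G[:2]+ex*x+ey*y) for x in(-9,-3,3,9)])) for y in range(-75,66,3)])
plan((433,-165,110,74.5))
```

```text
groove img [531.31641647 167.87336359  22.        ]
shadow end [82, 89, 147, 186, 174, 147, 154, 169, 172, 169, 169, 171, 176, 177, 169, 151, 183, 213, 213, 210, 210]
pocket [70, 93, 156, 190, 183, 171, 176, 181, 180, 175, 175, 172, 177, 186, 189, 174, 159, 172, 177, 178, 179]
slot [65, 90, 180, 215, 207, 202, 210, 206, 188, 165, 149, 156, 146, 147, 163, 154, 148, 159, 163, 165, 168]
along [218, 213, 212, 211, 210, 208, 190, 157, 161, 162, 162, 183, 204, 205, 203, 203, 206, 207, 206, 203, 199, 197, 189, 181, 175, 170, 167, 163, 165, 165, 165, 164, 163, 163, 164, 171, 175, 174, 174, 172, 166, 164, 163, 158, 156, 163, 166]
t 48.4 at [582.1 -53.9 126.1] yaw 96.2 w 0.0857 gf 0.0 F [ 0.4  0.1 -0.3] q [-22.  23.  31.  95. -13.  66.  18.]
(433, -165, 110, 74.5) [-0.378, -0.641, 0.064, -0.0, -0.0, 0.241]
```

```bash
python3 -c "
from h import *
plan((430,-179,100,74.8),(430,-179,17,74.8))"
```

```text
t 48.4 at [582.1 -53.9 126.1] yaw 96.2 w 0.0857 gf 0.0 F [ 0.4  0.1 -0.3] q [-22.  23.  31.  95. -13.  66.  18.]
(430, -179, 100, 74.8) [-0.432, -0.659, 0.104, -0.0, -0.0, 0.238]
(430, -179, 17, 74.8) [-0.432, -0.659, 0.436, -0.0, -0.0, 0.238]
```

Emit:
{"op": "step_arm", "data": {
  "motion": [
    [1, -0.08, -0.12, 0, 0, 0, 0.05],
    [1, -0.16, -0.24, 0, 0, 0, 0.1],
    [1, -0.24, -0.36, 0, 0, 0, 0.15],
    [1, -0.32, -0.48, 0.03, 0, 0, 0.2],
    [1, -0.4, -0.6, 0.06, 0, 0, 0.238],
    [0.8, -0.432, -0.659, 0.104, 0, 0, 0.238],
    [0.8, -0.432, -0.659, 0.104, 0, 0, 0.238],
    [0.8, -0.432, -0.659, 0.104, 0, 0, 0.238],
    [0.8, -0.432, -0.659, 0.104, 0, 0, 0.238]
  ]
}}

```text
t: 49.15
eef_pos: [0.4307, -0.1793, 0.1007]
eef_rot: [[0.262, 0.965, 0.001], [0.965, -0.262, -0.0], [0.0, 0.001, -1.0]]
wrist_force: [-0.4, 0.1, -0.2]
grip_width: 0.0685
grasp_force: 0.0
```

Run:
```python
from h import *
plan((430,-179,100,74.8),(430,-179,17,74.8))
i,d=grab_frame("scene");a=np.load("pics/s12.npz")["i"]
for im in (np.load("pics/scene0.npz")["i"],i):
    hsv=cv2.cvtColor(im,cv2.COLOR_RGB2HSV);roi=np.zeros(hsv.shape[:2],bool);roi[225:320,270:350]=1
    o=(hsv[...,0]<20)&(hsv[...,1]>110)&(hsv[...,2]>80)&roi;c=big(o)[0][:,0];print(c.min(0),c.max(0),rect(wpts("scene",c,.025)))
```

```text
t 49.15 at [ 430.7 -179.3  100.7] yaw 74.8 w 0.0685 gf 0.0 F [-0.4  0.1 -0.2] q [-17.  10.  40. 114.  -8.  58.  11.]
(430, -179, 100, 74.8) [0.0, -0.003, 0.003, 0.001, -0.0, -0.0]
(430, -179, 17, 74.8) [0.0, -0.003, 0.335, 0.001, -0.0, -0.0]
[303 259] [334 298] (array([ 427.5, -185.5]), array([116.9,  30.4]), 73.2)
[304 261] [334 297] (array([ 426.2, -190.5]), array([105.4,  31.4]), 74.4)
```

Emit:
{"op": "step_arm", "data": {
  "motion": [
    [0.8, 0, 0, 0.12, 0, 0, 0],
    [0.8, 0, 0, 0.24, 0, 0, 0],
    [0.8, 0, 0, 0.31, 0, 0, 0],
    [0.8, 0, 0, 0.333, 0, 0, 0],
    [0.8, 0, 0, 0.333, 0, 0, 0],
    [0.8, 0, 0, 0.333, 0, 0, 0],
    [0, 0, 0, 0.333, 0, 0, 0],
    [0, 0, 0, 0.333, 0, 0, 0],
    [0, 0, 0, 0.333, 0, 0, 0],
    [0, 0, 0, 0.333, 0, 0, 0],
    [0, 0, 0, 0.333, 0, 0, 0],
    [0, 0, 0, 0.333, 0, 0, 0]
  ],
  "newtons": 80
}}

```text
t: 50.2
eef_pos: [0.4299, -0.1807, 0.0181]
eef_rot: [[0.265, 0.964, 0.002], [0.964, -0.265, 0.0], [0.001, 0.001, -1.0]]
wrist_force: [-2.3, 0.9, 9.9]
grip_width: 0.0198
grasp_force: 78.7
```

Run:
```python
from h import *
plan((430,-179,90,74.8),(470,50,90,96),(531,172,90,96))
```

```text
t 50.2 at [ 429.9 -180.7   18.1] yaw 74.6 w 0.0198 gf 78.7 F [-2.3  0.9  9.9] q [-14.  19.  38. 118. -15.  48.  17.]
(430, -179, 90, 74.8) [0.007, -0.001, -0.288, 0.001, -0.001, -0.002]
(470, 50, 90, 96) [0.932, -0.09, -0.287, 0.001, -0.0, -0.238]
(531, 172, 90, 96) [1.468, 0.016, -0.286, 0.001, -0.0, -0.238]
```

Emit:
{"op": "step_arm", "data": {
  "motion": [
    [0, 0, 0, -0.05, 0, 0, 0],
    [0, 0, 0, -0.15, 0, 0, 0],
    [0, 0, 0, -0.29, 0, 0, 0],
    [0, 0, 0, -0.29, 0, 0, 0],
    [0, 0.12, -0.01, -0.29, 0, 0, -0.03],
    [0, 0.24, -0.02, -0.29, 0, 0, -0.06],
    [0, 0.36, -0.03, -0.29, 0, 0, -0.09],
    [0, 0.48, -0.04, -0.29, 0, 0, -0.12],
    [0, 0.6, -0.06, -0.29, 0, 0, -0.15],
    [0, 0.72, -0.07, -0.29, 0, 0, -0.18],
    [0, 0.84, -0.08, -0.29, 0, 0, -0.21],
    [0, 0.93, -0.09, -0.29, 0, 0, -0.239],
    [0, 0.93, -0.09, -0.29, 0, 0, -0.239],
    [0, 0.93, -0.09, -0.29, 0, 0, -0.239],
    [0, 0.93, -0.09, -0.29, 0, 0, -0.239]
  ]
}}

```text
t: 51.45
eef_pos: [0.469, 0.0486, 0.0894]
eef_rot: [[-0.106, 0.994, -0.0], [0.994, 0.106, -0.001], [-0.001, -0.001, -1.0]]
wrist_force: [1.0, -0.3, -1.4]
grip_width: 0.0196
grasp_force: 79.0
```

Run:
```python
from h import *
plan((530,170.5,90,96.1),(530,170.5,60,96.1))
```

```text
t 51.45 at [469.   48.6  89.4] yaw 96.1 w 0.0196 gf 79.0 F [ 1.  -0.3 -1.4] q [-35.  11.  28. 113.  -6.  57.   2.]
(530, 170.5, 90, 96.1) [0.459, 0.294, -0.003, -0.0, 0.0, -0.0]
(530, 170.5, 60, 96.1) [0.459, 0.294, 0.117, -0.0, 0.0, -0.0]
```

Emit:
{"op": "step_arm", "data": {
  "motion": [
    [0, 0.12, 0.08, 0, 0, 0, 0],
    [0, 0.24, 0.16, 0, 0, 0, 0],
    [0, 0.36, 0.23, 0, 0, 0, 0],
    [0, 0.459, 0.294, 0.03, 0, 0, 0],
    [0, 0.459, 0.294, 0.08, 0, 0, 0],
    [0, 0.459, 0.294, 0.117, 0, 0, 0],
    [0, 0.459, 0.294, 0.117, 0, 0, 0],
    [0, 0.459, 0.294, 0.117, 0, 0, 0]
  ]
}}

```text
t: 52.12
eef_pos: [0.5295, 0.1688, 0.0598]
eef_rot: [[-0.104, 0.995, -0.002], [0.995, 0.104, -0.002], [-0.002, -0.002, -1.0]]
wrist_force: [0.1, -0.8, -1.0]
grip_width: 0.0196
grasp_force: 79.1
```

Run:
```python
from h import *
plan((530,170.5,40,96.1),(530,170.5,26,96.1))
o=get_obs();R=np.array(o["eef_rot"]);p=np.array(o["eef_pos"])
i,d=grab_frame("top");j,e=grab_frame("scene");np.savez("pics/t17.npz",i=i,j=j)
im=np.zeros((560,800,3),np.uint8)
im[:,:400]=cv2.resize(i[164:234,190:240],(400,560),interpolation=cv2.INTER_CUBIC)
im[:280,400:]=cv2.resize(j[120:204,182:302],(400,280),interpolation=cv2.INTER_CUBIC)
save(im,"groove.png")
u,v=pix("top",p+R@[.1345+.0027,0,.018-.027]);print("rod end pred",u,v)
```

```text
t 52.12 at [529.5 168.8  59.8] yaw 95.9 w 0.0196 gf 79.1 F [ 0.1 -0.8 -1. ] q [-40.  23.  24. 102. -11.  57.  -6.]
(530, 170.5, 40, 96.1) [0.007, 0.003, 0.079, -0.001, 0.001, -0.002]
(530, 170.5, 26, 96.1) [0.007, 0.003, 0.135, -0.001, 0.001, -0.002]
rod end pred 209.9114045264248 219.57798265536954
```

View pics/groove.png

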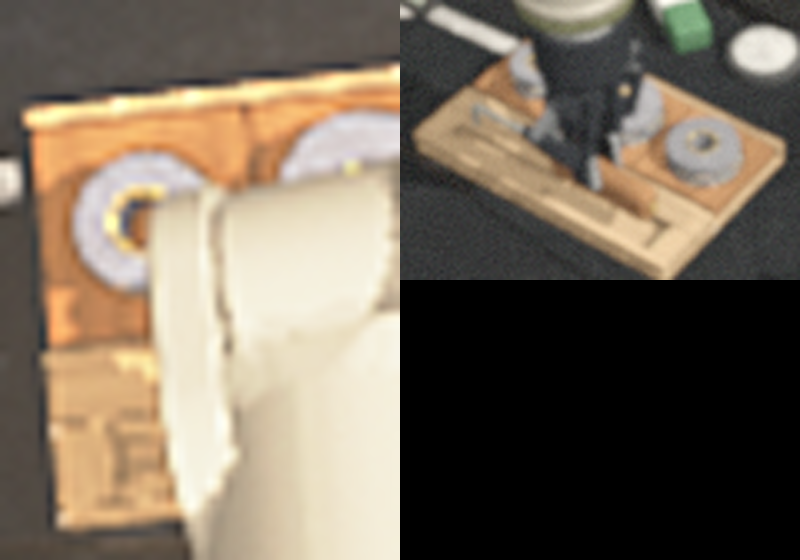

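The pick hovers parallel to the groove with its hook at (485,112) towards +y. The wheels at (700,150) and beside it sit level. Lowering.

Emit:
{"op": "step_arm", "data": {
  "motion": [
    [0, 0.006, 0.003, 0.02, 0, 0, 0],
    [0, 0.006, 0.003, 0.05, 0, 0, 0],
    [0, 0.006, 0.003, 0.075, 0, 0, 0],
    [0, 0.006, 0.003, 0.09, 0, 0, 0],
    [0, 0.006, 0.003, 0.1, 0, 0, 0],
    [0, 0.006, 0.003, 0.11, 0, 0, 0],
    [0, 0.006, 0.003, 0.12, 0, 0, 0],
    [0, 0.006, 0.003, 0.128, 0, 0, 0],
    [0, 0.006, 0.003, 0.133, 0, 0, 0],
    [0, 0.006, 0.003, 0.133, 0, 0, 0],
    [0, 0.006, 0.003, 0.133, 0, 0, 0]
  ]
}}

```text
t: 53.13
eef_pos: [0.5307, 0.173, 0.0271]
eef_rot: [[-0.107, 0.994, 0.0], [0.994, 0.107, -0.0], [-0.0, 0.0, -1.0]]
wrist_force: [-0.6, -0.8, -1.6]
grip_width: 0.0195
grasp_force: 79.1
```

```bash
python3 -c "
from h import *
plan((530,170.5,26,96.1))"
```

```text
t 53.13 at [530.7 173.   27.1] yaw 96.1 w 0.0195 gf 79.1 F [-0.6 -0.8 -1.6] q [-40.  26.  23. 103. -12.  53.  -5.]
(530, 170.5, 26, 96.1) [-0.01, -0.004, 0.004, 0.0, 0.0, 0.0]
```

Emit:
{"op": "step_arm", "data": {
  "motion": [
    [0, -0.01, -0.002, 0, 0, 0, 0],
    [0, -0.01, -0.002, 0.004, 0, 0, 0],
    [0, -0.01, -0.002, 0.005, 0, 0, 0],
    [0.4, -0.01, -0.002, 0.005, 0, 0, 0],
    [0.45, -0.01, -0.002, 0, 0, 0, 0],
    [0.45, -0.01, -0.002, 0, 0, 0, 0],
    [0.45, -0.01, -0.002, -0.03, 0, 0, 0],
    [0.45, -0.01, -0.002, -0.15, 0, 0, 0],
    [0.45, -0.01, -0.002, -0.3, 0, 0, 0],
    [0.45, -0.01, -0.002, -0.45, 0, 0, 0],
    [0.6, -0.2, -0.05, -0.5, 0, 0, 0],
    [0.6, -0.4, -0.1, -0.5, 0, 0, 0],
    [0.6, -0.6, -0.15, -0.5, 0, 0, 0],
    [0.6, -0.8, -0.15, -0.5, 0, 0, 0],
    [0.6, -0.96, -0.15, -0.5, 0, 0, 0],
    [0.6, -0.96, -0.15, -0.5, 0, 0, 0],
    [0.6, -0.96, -0.15, -0.5, 0, 0, 0]
  ]
}}

```text
t: 54.55
eef_pos: [0.5184, -0.0787, 0.1534]
eef_rot: [[-0.096, 0.995, 0.002], [0.995, 0.096, -0.003], [-0.003, 0.002, -1.0]]
wrist_force: [-0.4, -1.5, 0.2]
grip_width: 0.0509
grasp_force: 0.0
```

```bash
python3 chk.py
python3 - <<'E'
from h import *
f=np.load("pics/last.npz");i=f["i"];P=world("top",f["d"]);hsv=cv2.cvtColor(i,cv2.COLOR_RGB2HSV).astype(int)
G=np.array([.5303,.167]);a=np.radians(6.1);ex=np.array([np.cos(a),np.sin(a)]);ey=np.array([-np.sin(a),np.cos(a)])
q=P[195:240,185:300].reshape(-1,3);l=np.c_[(q[:,:2]-G)@ex,(q[:,:2]-G)@ey]
for y in range(-70,81,10):
    s=q[(abs(l[:,0])<7)&(abs(l[:,1]-y)<5),2];print(y,np.round(np.median(s)*1000,1),end="; ")
print()
for y in range(80,171,10):
    s=q[(abs(l[:,0])<4)&(abs(l[:,1]-y)<5),2];print(y,np.round(np.percentile(s,80)*1000,1),end="; ")
j,e=grab_frame("scene")
roi=np.zeros(i.shape[:2],bool);roi[195:236,188:288]=1
R,Gc,B=[i[...,k].astype(int) for k in range(3)]
m=roi&(hsv[...,1]>150)&(hsv[...,0]<16)&(P[...,0]<.56);print(m.sum())
c=big(m)[0][:,0];w=wpts("top",c,.03);print("handle",rect(w),"in groove frame",np.round((np.array(rect(w)[0])/1000-G)@np.c_[ex,ey]*1000,1))
a0=np.load("pics/scene0.npz")["i"]
for n,(u0,u1,v0,v1) in dict(bystanders=(330,410,165,205),).items(): print(n,(np.abs(a0[v0:v1,u0:u1].astype(int)-j[v0:v1,u0:u1]).max(-1)>60).sum())
E
```

```text
t 54.55 at [518.4 -78.7 153.4] yaw 95.5 w 0.0509 gf 0.0 F [-0.4 -1.5  0.2] q [-24.  14.  34. 102.  -8.  66.  18.]
(437, -151, 110, 74) [-0.256, -0.352, 0.174, 0.001, 0.002, 0.239]
L [0.0404 0.0435 0.0461] [-0.0299 -0.0348  0.0429]
S [0.0407 0.0433 0.0455] [ 0.0023 -0.0012  0.043 ]
M [0.0407 0.0432 0.0453] [-0.0302 -0.0153  0.043 ]
-70 nan; -60 nan; -50 nan; -40 nan; -30 nan; -20 nan; -10 nan; 0 5.5; 10 nan; 20 nan; 30 nan; 40 nan; 50 nan; 60 nan; 70 nan; 80 nan; Traceback (most recent call last):
  File "chk.py", line 12, in <module>
    c=big(o)[0][:,0];print("handle",rect(wpts("top",c,.025)),"px",c.min(0),c.max(0))
      ~~~~~~^^^
IndexError: list index out of range
  return _methods._mean(a, axis=axis, dtype=dtype,
  ret = ret.dtype.type(ret / rcount)
Traceback (most recent call last):
IndexError: index -1 is out of bounds for axis 0 with size 0
```

Run:
```python
from h import *
Z=[]
for k in range(4):
    i,d=grab_frame("top");Z.append(np.where(d>0,d,np.nan))
P=world("top",np.nanmean(Z,0));hsv=cv2.cvtColor(i,cv2.COLOR_RGB2HSV).astype(int)
G=np.array([.5303,.167]);a=np.radians(6.1);ex=np.array([np.cos(a),np.sin(a)]);ey=np.array([-np.sin(a),np.cos(a)])
q=P[190:240,185:300].reshape(-1,3);l=np.c_[(q[:,:2]-G)@ex,(q[:,:2]-G)@ey]*1000
for w,ys in((8,range(-70,71,10)),(3,range(80,161,10))):
    print([(y,float(np.round(np.median(q[(abs(l[:,0])<w)&(abs(l[:,1]-y)<6),2])*1000,1))) for y in ys])
m=np.zeros(hsv.shape[:2],bool);m[195:236,188:288]=1
m&=(hsv[...,1]>150)&(hsv[...,0]<16)&(P[...,0]<.555)
c=big(m)[0][:,0];w=rect(wpts("top",c,.035));print("handle",w,"groove frame",np.round((np.array(w[0])/1000-G)@np.c_[ex,ey]*1000,1))
g=i.mean(-1);roi=np.zeros(g.shape,bool);roi[212:265,396:455]=1
c=big(roi&(g>120))[0][:,0];print("tray",rect(wpts("top",c,.02)))
a0=np.load("pics/top0.npz")["i"].astype(int);dd=np.abs(a0-i).max(-1)>60
print("tin/bar/loupe region change",dd[125:168,275:375].sum(),"wheels gr/bk",dd[245:285,240:295].sum())
```

```text
[(-70, 22.2), (-60, 22.9), (-50, 28.7), (-40, 38.7), (-30, 38.1), (-20, 39.0), (-10, 38.4), (0, 39.3), (10, 38.7), (20, 38.6), (30, 38.1), (40, 39.5), (50, 36.8), (60, 35.9), (70, 15.6)]
[(80, 23.5), (90, 11.0), (100, 13.8), (110, 34.2), (120, 23.6), (130, 11.4), (140, 11.5), (150, 8.6), (160, 10.4)]Traceback (most recent call last):
  File "<stdin>", line 12, in <module>
IndexError: list index out of range
```

Run:
```python
from h import *
i,d=grab_frame("top");g=i.mean(-1);roi=np.zeros(g.shape,bool);roi[212:265,396:455]=1
c=big(roi&(g>120))[0][:,0];print("tray",rect(wpts("top",c,.02)))
a0=np.load("pics/top0.npz")["i"].astype(int);dd=np.abs(a0-i).max(-1)>60
print("tin/bar/loupe change",dd[125:168,275:375].sum(),"wheels gr/bk",dd[245:285,240:295].sum())
t12=np.load("pics/s12.npz")["i"].astype(int);j,e=grab_frame("scene");print("tray+clips change",(np.abs(t12-j).max(-1)>50)[285:360,350:430].sum())
print(sign_off())
```

```text
tray (array([ 463.1, -374.7]), array([102.7, 133. ]), 4.1)
tin/bar/loupe change 0 wheels gr/bk 13
tray+clips change 960
the job is handed in; nothing more can be done
None
```

I pulled all three clips with the pick and collected them in the tray, seated the three wheels flat in their own nests, and left the pick level in its groove; the job is handed in at about 55 s. The last frames showed the tray had shifted about 10 mm by itself, and I did not look again to confirm the clips were still inside it.

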